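Load and clamp the steel tines of a home-made tine box

TASK

Set up the tine box: lay every steel tine lying on the leather into the notches of the two rests, one tine to a notch, lying flat, tail end up against the back stop, in order of length with the longest nearest the quick-release skewer. Then swing the clamp bar over them until its forked end is fully home round the skewer under the nut, turn the knurled adjuster nut clockwise until the cam lever meets firm resistance about halfway through its swing, and close the lever fully. Leave the jar, tin, cork and screwdriver where they are.

Things in the scene. Friction and masses are not known exactly. Their poses are not given: they have to be found in the camera images.
- tine_box: Tine box, fixed: wooden resonator with a light top board 150 x 270 mm, top face 96 mm high. Origin on the table under its middle; +x along the tines towards the back stop, +y along the rests towards the quick-release skewer, z up. Skewer axis upright at x 0, y +115 mm; the clamp bar's pivot post (top 150 mm high) at x 0, y -115.
- rest_back (a point): Middle of the back rest, on its notch floors: a dark wooden strip along the box's y, 14 mm thick, at x +50 mm. Four notches, 14 mm wide, 4 mm deep, at y -60, -20, +20, +60 mm from this point; floors 108 mm and strip top 112 mm above the table.
- rest_front (a point): Middle of the front rest, on its notch floors: same strip and same four notches as the back rest, at x -55 mm in the box's frame. A tine lies in one notch of each rest.
- stop (a point): Middle of the back stop's face, 111 mm above the table: a low dark wall along the box's y, 10 mm thick, top 114 mm above the table, face at x +58 mm. A seated tine's end touches this face and its centre is 111 mm above the table.
- tine1: Flat steel tine, straight, 190 mm long, 10 mm wide, 6 mm thick, about 89 g; both ends and both faces alike. Origin at its centre, x along its length, z through its thickness (either face may be up). It starts flat on the 3 mm thick leather sheet, or is absent. The longest.
- tine2: Flat steel tine, straight, 170 mm long, 10 mm wide, 6 mm thick, about 80 g; both ends and both faces alike. Origin at its centre, x along its length, z through its thickness (either face may be up). It starts flat on the 3 mm thick leather sheet, or is absent.
- tine3: Flat steel tine, straight, 150 mm long, 10 mm wide, 6 mm thick, about 70 g; both ends and both faces alike. Origin at its centre, x along its length, z through its thickness (either face may be up). It starts flat on the 3 mm thick leather sheet, or is absent.
- tine4: Flat steel tine, straight, 130 mm long, 10 mm wide, 6 mm thick, about 61 g; both ends and both faces alike. Origin at its centre, x along its length, z through its thickness (either face may be up). It starts flat on the 3 mm thick leather sheet, or is absent. The shortest.
- bar (a joint): Swing of the aluminium clamp bar (24 wide, 14 thick, 258 mm long, rubber underneath) about its post, rad. 0 = along the box's +y, fork fully round the skewer (its stop); grows to 1.45 as it swings away over the back stop. Starts at 1.2 or more; moves easily, stays where left. Underside 115, top 129 mm above the table, 1 mm clear of seated tines.
- bar_grip (a point): Wooden grip peg on the clamp bar: an upright cylinder 20 mm across and 30 mm high (129 to 159 mm above the table), 115 mm from the pivot post's axis along the bar. The point lies on its axis, 16 mm above the bar's top face.
- nut (a joint): Turn of the knurled steel adjuster nut on the upright skewer, rad; grows when turned clockwise seen from above: that draws the skewer up through it, 1.11 mm per rad, while the nut stays at its height. Starts between 0 and 0.6, far too slack; limits -0.5 and 12. Takes 0.32 N m to turn, stays put. How far it must be turned differs from start to start (to about 3 to 6 rad).
- nut_grip (a point): On the nut's axis, 14 mm above its underside and 10 mm below its top: the height to grip, 150 mm above the table. The nut is an upright cylinder 34 mm across and 24 mm high (137 to 161 mm above the table).
- washer (a joint): How far the steel washer under the nut (30 mm across) is pressed down, m, 0 when the lever is open. It sits on a stack of stiff disc springs round the skewer (25 N per mm), just above the fork of the bar, and takes the bar down with it onto the tines. Only the cam moves it, once the lever meets resistance; 1 rad more of nut presses it about 0.7 mm further with the lever closed.
- bar_give: Sleeve that carries the clamp bar on its pivot post (with the bar). Origin on the post's axis at the bar's underside.
- lever (a joint): Swing of the cam lever under the board's overhanging end, rad: 0 open (handle low, pointing outwards), 0.70 midway, 1.40 closed (handle upright). Up to q the cam travels 16 mm x (cos(1.3 - q) - cos 1.3). It moves with 1 to 2 N at the tip and stays put until the cam takes up the slack; from there it takes 3 to 9 N more and springs back, until over centre at 1.3, where it stays.
- lever_tip (a point): Middle of the lever handle near its end, 85 mm from the pivot axis. The handle is an aluminium strip 14 mm wide (along the box's x) and 8 mm thick, ending 8 mm beyond this point. From the pivot, in the box's frame, it lies at y +77, z -35 mm when open, y +81, z +23 midway, y +48, z +70 when closed.
- lever_pivot (a point): The lever's pivot axis, along the box's x: directly under the skewer, 66 mm above the table.
- jar: Bystander: small amber glass jar with black cap, 44 mm across, 62 mm high. Origin under its centre.
- tin: Bystander: open dark metal tin, 70 x 100 x 22 mm. Origin under its centre.
- cork: Bystander: cork stopper, 36 mm across, 40 mm high. Origin under its centre.
- file: Bystander: screwdriver with wooden handle, 180 mm long, lying down.
Not all that is in view belongs to the job. What is shaped like the tine2 but red is not meant.

How it is judged (in metres and radians):
On the way, in this order (a step that is already met when the one before it is completed fails the run):
1. every tine is seated in its notch, in order of length, and the clamp bar is home round the skewer (x of tine1 in the frame of tine_box between -0.045 and -0.034 m and z of tine1 in the frame of tine_box between 0.109 and 0.1125 m and angle between the x axis of each of tine1, tine2, tine3, tine4 and the x axis of tine_box, either way round below 0.05 rad and angle between the z axis of each of tine1, tine2, tine3, tine4 and the z axis of tine_box, either way round below 0.03 rad and (y of tine1 in the frame of tine_box between -0.064 and -0.056 m or y of tine1 in the frame of tine_box between -0.024 and -0.016 m or y of tine1 in the frame of tine_box between 0.016 and 0.024 m or y of tine1 in the frame of tine_box between 0.056 and 0.064 m) and x of tine2 in the frame of tine_box between -0.035 and -0.024 m and z of tine2 in the frame of tine_box between 0.109 and 0.1125 m and (y of tine2 in the frame of tine_box between -0.064 and -0.056 m or y of tine2 in the frame of tine_box between -0.024 and -0.016 m or y of tine2 in the frame of tine_box between 0.016 and 0.024 m or y of tine2 in the frame of tine_box between 0.056 and 0.064 m) and x of tine3 in the frame of tine_box between -0.025 and -0.014 m and z of tine3 in the frame of tine_box between 0.109 and 0.1125 m and (y of tine3 in the frame of tine_box between -0.064 and -0.056 m or y of tine3 in the frame of tine_box between -0.024 and -0.016 m or y of tine3 in the frame of tine_box between 0.016 and 0.024 m or y of tine3 in the frame of tine_box between 0.056 and 0.064 m) and x of tine4 in the frame of tine_box between -0.015 and -0.004 m and z of tine4 in the frame of tine_box between 0.109 and 0.1125 m and (y of tine4 in the frame of tine_box between -0.064 and -0.056 m or y of tine4 in the frame of tine_box between -0.024 and -0.016 m or y of tine4 in the frame of tine_box between 0.016 and 0.024 m or y of tine4 in the frame of tine_box between 0.056 and 0.064 m) and ((y of tine1 in the frame of tine_box above -0.1 m and y of tine2 in the frame of tine_box below -0.1 m) or (y of tine1 in the frame of tine_box above -0.04 m and y of tine2 in the frame of tine_box below -0.04 m) or (y of tine1 in the frame of tine_box above 0 m and y of tine2 in the frame of tine_box below 0 m) or (y of tine1 in the frame of tine_box above 0.04 m and y of tine2 in the frame of tine_box below 0.04 m) or (y of tine1 in the frame of tine_box above 0.1 m and y of tine2 in the frame of tine_box below 0.1 m)) and ((y of tine1 in the frame of tine_box above -0.1 m and y of tine3 in the frame of tine_box below -0.1 m) or (y of tine1 in the frame of tine_box above -0.04 m and y of tine3 in the frame of tine_box below -0.04 m) or (y of tine1 in the frame of tine_box above 0 m and y of tine3 in the frame of tine_box below 0 m) or (y of tine1 in the frame of tine_box above 0.04 m and y of tine3 in the frame of tine_box below 0.04 m) or (y of tine1 in the frame of tine_box above 0.1 m and y of tine3 in the frame of tine_box below 0.1 m)) and ((y of tine1 in the frame of tine_box above -0.1 m and y of tine4 in the frame of tine_box below -0.1 m) or (y of tine1 in the frame of tine_box above -0.04 m and y of tine4 in the frame of tine_box below -0.04 m) or (y of tine1 in the frame of tine_box above 0 m and y of tine4 in the frame of tine_box below 0 m) or (y of tine1 in the frame of tine_box above 0.04 m and y of tine4 in the frame of tine_box below 0.04 m) or (y of tine1 in the frame of tine_box above 0.1 m and y of tine4 in the frame of tine_box below 0.1 m)) and ((y of tine2 in the frame of tine_box above -0.1 m and y of tine3 in the frame of tine_box below -0.1 m) or (y of tine2 in the frame of tine_box above -0.04 m and y of tine3 in the frame of tine_box below -0.04 m) or (y of tine2 in the frame of tine_box above 0 m and y of tine3 in the frame of tine_box below 0 m) or (y of tine2 in the frame of tine_box above 0.04 m and y of tine3 in the frame of tine_box below 0.04 m) or (y of tine2 in the frame of tine_box above 0.1 m and y of tine3 in the frame of tine_box below 0.1 m)) and ((y of tine2 in the frame of tine_box above -0.1 m and y of tine4 in the frame of tine_box below -0.1 m) or (y of tine2 in the frame of tine_box above -0.04 m and y of tine4 in the frame of tine_box below -0.04 m) or (y of tine2 in the frame of tine_box above 0 m and y of tine4 in the frame of tine_box below 0 m) or (y of tine2 in the frame of tine_box above 0.04 m and y of tine4 in the frame of tine_box below 0.04 m) or (y of tine2 in the frame of tine_box above 0.1 m and y of tine4 in the frame of tine_box below 0.1 m)) and ((y of tine3 in the frame of tine_box above -0.1 m and y of tine4 in the frame of tine_box below -0.1 m) or (y of tine3 in the frame of tine_box above -0.04 m and y of tine4 in the frame of tine_box below -0.04 m) or (y of tine3 in the frame of tine_box above 0 m and y of tine4 in the frame of tine_box below 0 m) or (y of tine3 in the frame of tine_box above 0.04 m and y of tine4 in the frame of tine_box below 0.04 m) or (y of tine3 in the frame of tine_box above 0.1 m and y of tine4 in the frame of tine_box below 0.1 m)) and value of joint bar below 0.06 rad), for 0.2 s.
2. the cam lever is fully closed with a proper squeeze on the washer (value of joint lever above 1.35 rad and value of joint washer between 0.0008 and 0.0034 m and contact force between bar_give and anything else above 0.3 N), for 0.3 s.
At the end, for the whole second after the job is handed in: Each tine flat in its own notches (within 4 mm of their middle), tail within 8 mm of the stop, longer ones nearer the skewer; bar within 0.06 rad of home and pressing on the tines; lever past 1.35; washer pressed down 0.8 to 3.4 mm (resistance began between about 1/3 and 2/3 of the swing); at rest (all of step 1 and all of step 2 and linear speed of each of tine1, tine2, tine3, tine4 below 0.02 m/s); the robot touches nothing.
It fails at once if the jar is pushed or lifted more than 3 cm from its place (distance of jar from where it was at the start of the episode above 0.03 m).
It fails at once if the tin is pushed or lifted more than 3 cm from its place (distance of tin from where it was at the start of the episode above 0.03 m).
It fails at once if the cork is pushed or lifted more than 3 cm from its place (distance of cork from where it was at the start of the episode above 0.03 m).
It fails at once if the screwdriver is pushed or lifted more than 3 cm from its place (distance of file from where it was at the start of the episode above 0.03 m).
Of tine1, tine2, tine3, tine4 only 2 to 4 are there at a start; the rules pass over those that are not, and their reading is None.
At some moment in a run one of tine1, tine2, tine3, tine4 may be knocked a few centimetres aside while the robot is not near it.
Once in a run the grip may slacken for a moment while it holds something.
It also fails if it takes over 210 s, if anything falls off the work surface, if the arm or the gripper's body presses on something with over 40 N, if the wrist force passes 120 N, or if a joint passes its speed limit or range.

ROBOT

A 6-joint arm with a two-finger parallel gripper is mounted at the origin on the work surface. World frame = base frame: x ahead of the robot, y to its left, z up, the work surface at z = 0. Lengths are in m, angles in degrees, forces in N, time in s.
With the tool pointing down it reaches from about 0.4 to 0.825 m from the base axis. Payload 7 kg.
Tool frame: the origin (TCP) lies midway between the tips of the shut fingers; the grasp point (between the pads) lies r.pinch_z behind it (r.pinch_z is the distance from the TCP to the grasp point, in m); z points along the fingers, y is the line along which they close (so a half turn about z gives the same grasp; the last joint's range is limited). The gripper opens to 88 mm and grips with 3 to 60 N. Pads are 19 mm wide; open, the fingers measure 130 mm over their backs; the gripper's body (78 mm by 193 mm) begins 47 mm behind the grasp point.
Start: joints at [-60.441, 20.546, 0.682, 0, -70.136, -16.507], TCP at [0.152, -0.658, 0.227] pointing down, gripper open.
Joint ranges: [-176.03, 176.03], [-82.01, 121.73], [-58.28, 71.71], [-173.87, 95.51], [-174.79, -0.11], [-173.66, 173.66]. Speed limits (degrees/s): [136.94, 136.94, 172.46, 180, 180, 180].

INTERFACE

Orientations are given as [roll, pitch, yaw] about the fixed x, y, z axes, in that order (R = Rz(yaw) Ry(pitch) Rx(roll)).
In Python, from plant import r, optics, job gives the robot as it stands.
- The arm moves only by the shell command python3 -m crank 'ROWS' [FORCE]. ROWS is JSON, a list of rows, each an object with "xyz": the shift along the tool's x, y, z in units of 30 mm (1.0 is 30 mm), a list of three; "delta_rot": the turn, a rotation vector about the tool's x, y, z in degrees, a list of three; "claw": the closure, from 0 (fully open) to 1 (shut). A call has 1 to 20 rows; each row is the pose to reach, as a shift and turn from the pose commanded when the call began, along the tool's axes at that moment; what a row does not reach only later rows make up. A row lasts 1/8 s, in which the tool goes at most 62.5 mm and 10.7 degrees, less where a joint would pass 70% of its speed; a pose out of reach is approached as far as the arm can. A call with a gripper value outside its range is refused whole. The fingers move at their own pace and stop on an object; FORCE is the grip in N (left out, the last holds). Time passes only in rows, so rows that repeat a pose let the fingers close. It gives the time, the measured TCP pose, the force, the opening and the grip force at its end, in the units of the state.
- r.get_state(): the state, without advancing time (a new reading comes with each control period).
- optics.capture(name): name is "scene" or "top" or "wrist"; returns a dict with "img" (384x512x3 uint8, blue, green, red), "fovy" (degrees; the focal length in pixels is half the picture's height over the tangent of half this angle, whatever the lens; pixels are square), "cx", "cy" (the principal point, pixels), "eye" and "rotation" of the camera in the world; the wrist camera has in their place "hand_eye" (4x4, takes a point from camera to tool coordinates, whose origin is the TCP and whose axes are the flange's). Camera axes: x right, y up, looking along -z (the intrinsics and any distortion apply to the point x, -y, -z); pixel columns grow to the right and rows downward; lengths in m; the calibration is good to about 2 mm. A picture is of the moment at which its call begins: read the wrist's pose just before it. There is no depth.
- job.close_job(): hands the job in; it is judged then, once.
The state is a dict: "time_s": time; "joints": joint angles; "qd": joint speeds; "joint_torque": joint torques, N m; "tcp_pos": TCP position; "eef_rot": TCP orientation; "contact_force": force on the tool from outside, world axes, zero at the start; "moment": the same for the moment, N m; "gripper_width": finger opening in m; "gripper_force": force on a finger pad.
Only numpy, scipy, OpenCV 4.12 (cv2) and the standard library are available. Lean on these libraries where they do the work, as an engineer would, in place of code of your own. Each camera call takes 0.05 s, during which the arm holds its last target. There are 200 camera calls.

## Working session

There is one attempt and no reset: what is moved stays moved. The work goes in short steps, Python scripts to look and compute and a shell command to move; the robot and the scene stay as the last step left them, time stands still between calls to the robot, and variables do not carry over. Pictures are saved under pics/ and viewed, at most 14 in all, crops included, and the job is handed in when it is done.

```bash
ls; mkdir -p pics; python3 - <<'E'
from plant import r,optics,job
import cv2
print(r.get_state(), r.pinch_z)
for n in("scene","top","wrist"):
    c=optics.capture(n); cv2.imwrite(f"pics/{n}0.png",c["img"]); print(n,{k:v for k,v in c.items() if k!="img"})
E
```

```text
pics
{'time_s': 0.0, 'joints': array([-6.04418702e+01,  2.05911466e+01,  6.35755095e-01, -2.08076585e-02,
       -7.01359892e+01, -1.65071201e+01]), 'qd': array([ 0.0063618 , -0.01411397, -0.11430397, -0.00108241, -0.03840536,
        0.09639176]), 'joint_torque': array([ 6.10137395e-04, -5.82725322e+01,  2.93051791e+01,  6.99672371e+00,
        7.16711045e-03, -1.24096709e-04]), 'tcp_pos': array([ 0.15230461, -0.65710466,  0.22563883]), 'eef_rot': array([ 1.79906827e+02, -7.21251822e-03, -1.66956070e+02]), 'contact_force': array([ 0.45082504,  0.66513916, -0.48608342]), 'moment': array([-0.02351205,  0.01036465, -0.03278676]), 'gripper_force': 0.0, 'gripper_width': 0.08733071081454158} 0.0188
scene {'fovy': 57.73717873519419, 'cx': 257.5768854799817, 'cy': 190.6814622983729, 'eye': array([ 0.98925312, -0.18649212,  0.83894272]), 'rotation': array([35.90770081,  0.75416618, 60.4840147 ])}
top {'fovy': 44.27532811907564, 'cx': 262.0765457357134, 'cy': 181.28043013919412, 'eye': array([0.18187127, 0.04978423, 1.64131997]), 'rotation': array([ 1.36361125e+01,  8.42952813e-02, -8.79141841e+01])}
wrist {'fovy': 69.39235179054594, 'cx': 254.8275503505833, 'cy': 189.9265655959162, 'hand_eye': array([[-5.13444855e-04,  9.60520975e-01,  2.78207106e-01,
         7.60704919e-02],
       [ 9.99999844e-01,  4.32353764e-04,  3.52830370e-04,
        -4.22868199e-04],
       [ 2.18617081e-04,  2.78207244e-01, -9.60521047e-01,
        -1.58199195e-01],
       [ 0.00000000e+00,  0.00000000e+00,  0.00000000e+00,
         1.00000000e+00]])}
```

View pics/top0.png

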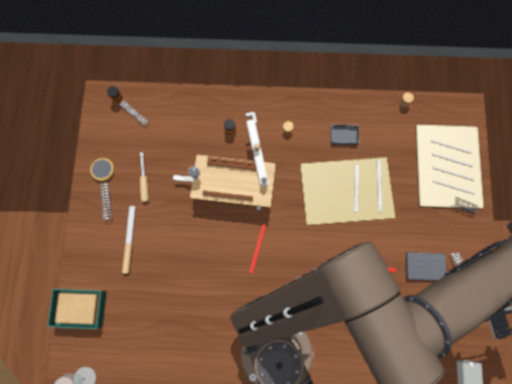

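View pics/scene0.png

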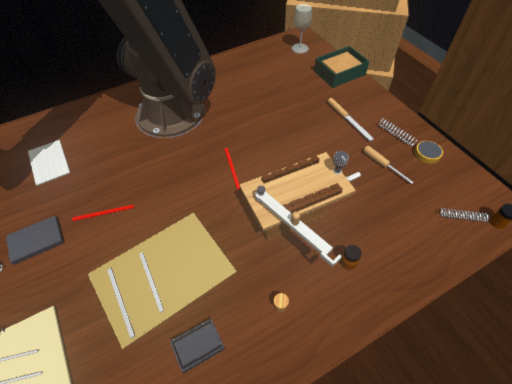

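The top view shows the box at (233,180), with its skewer and nut at (194,172), lever handle at (183,180), bar pivot at (264,185), and fork at (251,116). The leather is at (348,190), with two pale tines at (357,188) and (380,186).

Candidates for the tines:
- Pale strips on the leather at (357,188) and (380,186). These are chosen.
- Red strips at (258,248) and about (392,269), rejected for colour.
- Four thin dark strips on the other sheet at (453,167), rejected because they are not on the leather and look like a drawing.
- The screwdriver at (143,178), the file or knife at (129,240) and springs, all rejected.

```bash
cat > h.py <<'E'
import numpy as np, cv2
from scipy.spatial.transform import Rotation as R
from plant import r,optics,job
def eul(e): return R.from_euler('xyz',e,degrees=True).as_matrix()
def cap(n,f=None):
    s=r.get_state(); c=optics.capture(n); im=c["img"]
    if n=="wrist":
        T=np.array(c["hand_eye"]); Rt=eul(s["eef_rot"])
        c["R"]=Rt@T[:3,:3]; c["o"]=Rt@T[:3,3]+s["tcp_pos"]
    else: c["R"]=eul(c["rotation"]); c["o"]=np.array(c["eye"])
    c["f"]=im.shape[0]/2/np.tan(np.radians(c["fovy"]/2))
    if f: cv2.imwrite(f,im)
    return c
def ray(c,p):
    p=np.atleast_2d(np.array(p,float)); d=np.c_[(p[:,0]-c["cx"])/c["f"],-(p[:,1]-c["cy"])/c["f"],-np.ones(len(p))]
    return d@c["R"].T
def onz(c,p,z):
    d=ray(c,p); return c["o"]+d*((z-c["o"][2])/d[:,2])[:,None]
def proj(c,P):
    q=(np.atleast_2d(P)-c["o"])@c["R"]; return np.c_[c["cx"]-c["f"]*q[:,0]/q[:,2],c["cy"]+c["f"]*q[:,1]/q[:,2]]
def tri(c1,p1,c2,p2):
    A=[];b=[]
    for c,p in((c1,p1),(c2,p2)):
        d=ray(c,p)[0]; d/=np.linalg.norm(d); M=np.eye(3)-np.outer(d,d); A.append(M); b.append(M@c["o"])
    return np.linalg.lstsq(np.vstack(A),np.hstack(b),rcond=None)[0]
E
python3 - <<'E'
from h import *
c=cap("top"); im=c["img"]
print("base check",proj(c,[0,0,0]))
# tines in leather
roi=np.zeros(im.shape[:2],np.uint8); roi[155:226,300:396]=1
hsv=cv2.cvtColor(im,cv2.COLOR_BGR2HSV)
m=((hsv[...,1]<50)&(hsv[...,2]>150)).astype(np.uint8)*roi
for k in cv2.findContours(m,0,1)[0]:
    if cv2.contourArea(k)<40: continue
    P=onz(c,k.reshape(-1,2),.009)[:,:2].astype(np.float32); (q,s,a)=cv2.minAreaRect(P*1000)
    d=P-P.mean(0); u=np.linalg.svd(d)[2][0]; print("tine",q,s,np.degrees(np.arctan2(u[1],u[0])))
# board
m=((hsv[...,0]>10)&(hsv[...,0]<25)&(hsv[...,2]>140)&(hsv[...,1]>60)).astype(np.uint8)
roi[:]=0; roi[150:212,186:282]=1; m*=roi
m=cv2.morphologyEx(m,3,np.ones((9,9)))
k=max(cv2.findContours(m,0,1)[0],key=cv2.contourArea)
P=onz(c,k.reshape(-1,2),.096)[:,:2].astype(np.float32)*1000
rr=cv2.minAreaRect(P);print("board",rr,cv2.boxPoints(rr))
for n,p,z in(("nut",(194,172),.16),("post",(264,185),.15),("fork",(251,116),.129)):print(n,onz(c,p,z))
E
python3 -c "
import cv2
i=cv2.imread('pics/top0.png')[90:220,160:300];cv2.imwrite('pics/c1.png',cv2.resize(i,None,fx=5,fy=4.6,interpolation=2)[:600])"
```

```text
base check [[275.92934712 353.2210319 ]]
tine (566.174072265625, -267.039306640625) (14.316479682922363, 175.24917602539062) 178.74605
tine (578.3801879882812, -348.7166442871094) (193.4564666748047, 17.652915954589844) -179.76007
board ((559.2684326171875, 163.63088989257812), (188.024658203125, 324.8211669921875), 0.44394898414611816) [[4.6400049e+02 3.2530817e+02]
 [4.6651733e+02 4.9675405e-01]
 [6.5453638e+02 1.9536133e+00]
 [6.5201953e+02 3.2676501e+02]]
nut [[0.56392503 0.28700052 0.16      ]]
post [[0.53114725 0.05845411 0.15      ]]
fork [[0.77610721 0.11147101 0.129     ]]
```

View pics/c1.png

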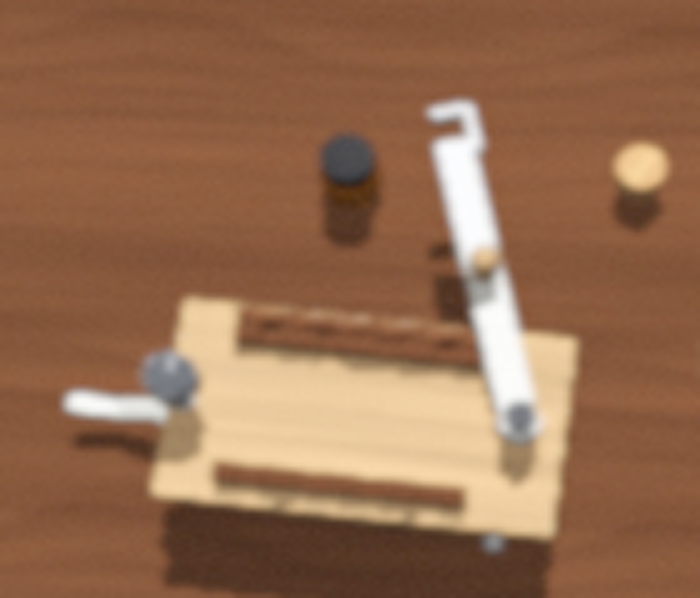

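Two tines are present. One is about 190 mm long (tine1, top px (380,186)) and one about 170 mm (tine2, px (357,188)). The crop shows a clear path along the bar, with the jar at (346,160) lower than the bar and the screws out of the way. I'll move over the leather for a close look.

```bash
cat >> h.py <<'E'
def plan(xyz,yaw=None,rpy=None):
    "shift (units) and rotvec (deg) in tool axes to reach a tool-down pose"
    s=r.get_state(); A=eul(s["eef_rot"]); B=eul(rpy if rpy is not None else [180,0,yaw])
    d=A.T@(np.array(xyz)-s["tcp_pos"])/.03
    print("xyz",d.round(2),"rot",np.degrees(R.from_matrix(A.T@B).as_rotvec()).round(1),"dist",np.linalg.norm(d)*.03)
E
python3 -c "
from h import *
plan([.55,-.308,.25],180)"
```

```text
xyz [-15.54   8.35  -0.79] rot [ 0.1 -0.  13. ] dist 0.5298183080639977
```

```bash
python3 -m crank '[{"xyz":[0,0,-0.8],"delta_rot":[0,0,0],"claw":0},{"xyz":[-15.54,8.35,-0.8],"delta_rot":[0,0,13],"claw":0},{"xyz":[-15.54,8.35,-0.8],"delta_rot":[0,0,13],"claw":0},{"xyz":[-15.54,8.35,-0.8],"delta_rot":[0,0,13],"claw":0},{"xyz":[-15.54,8.35,-0.8],"delta_rot":[0,0,13],"claw":0},{"xyz":[-15.54,8.35,-0.8],"delta_rot":[0,0,13],"claw":0},{"xyz":[-15.54,8.35,-0.8],"delta_rot":[0,0,13],"claw":0},{"xyz":[-15.54,8.35,-0.8],"delta_rot":[0,0,13],"claw":0},{"xyz":[-15.54,8.35,-0.8],"delta_rot":[0,0,13],"claw":0},{"xyz":[-15.54,8.35,-0.8],"delta_rot":[0,0,13],"claw":0},{"xyz":[-15.54,8.35,-0.8],"delta_rot":[0,0,13],"claw":0},{"xyz":[-15.54,8.35,-0.8],"delta_rot":[0,0,13],"claw":0},{"xyz":[-15.54,8.35,-0.8],"delta_rot":[0,0,13],"claw":0}]'
cat >> h.py <<'E'
def tines(f=None,s=(60,130),z=.009,roi=None):
    c=cap("wrist",f); hsv=cv2.cvtColor(c["img"],cv2.COLOR_BGR2HSV)
    m=((hsv[...,1]<s[0])&(hsv[...,2]>s[1])).astype(np.uint8)
    if roi: q=np.zeros_like(m); q[roi[1]:roi[3],roi[0]:roi[2]]=1; m*=q
    for k in cv2.findContours(m,0,1)[0]:
        if cv2.contourArea(k)<300: continue
        P=onz(c,k.reshape(-1,2),z)[:,:2].astype(np.float32)*1000
        (q,wh,a)=cv2.minAreaRect(P)
        b=cv2.boxPoints((q,wh,a)); e=[b[1]-b[0],b[2]-b[1]]; e=max(e,key=np.linalg.norm); 
        print("px",k.reshape(-1,2).mean(0).round(),"ctr",np.round(q,1),"size",np.round(wh,1),"ang",round(float(np.degrees(np.arctan(e[1]/e[0]))),2))
    return c
E
python3 -c "
from h import *
tines('pics/w1.png')"
```

```text
time_s: 1.82
tcp_pos: [0.5492, -0.309, 0.2507]
eef_rot: [-180.0, -0.0, 180.0]
contact_force: [-0.8, -0.4, -0.3]
gripper_width: 0.0874
gripper_force: 0.0
px [ 70. 186.] ctr [ 599.1 -596.9] size [213.9 181.6] ang 89.18
px [228. 178.] ctr [ 576.9 -349.4] size [ 14.8 192.9] ang -0.03
px [283. 171.] ctr [ 565.2 -268.1] size [ 14.1 172.2] ang -1.88
```

View pics/w1.png

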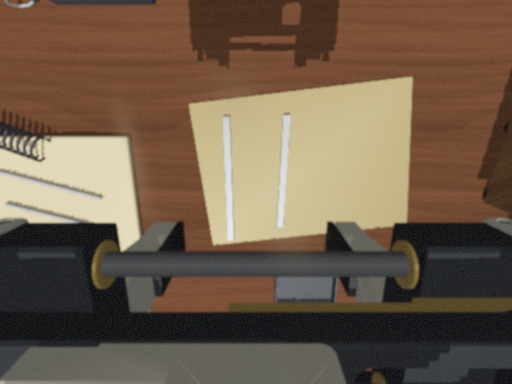

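The wrist view confirms both tines on the leather: tine1 at px (228,178) and tine2 at px (283,171). The fingers straddle them and the drawn sheet is off to the left. I'll pick tine1 first.

```bash
python3 -m crank '[{"xyz":[-1.26,-1.35,2],"delta_rot":[0,0,0],"claw":0.5},{"xyz":[-1.26,-1.35,4],"delta_rot":[0,0,0],"claw":0.5},{"xyz":[-1.26,-1.35,6],"delta_rot":[0,0,0],"claw":0.5},{"xyz":[-1.26,-1.35,7.2],"delta_rot":[0,0,0],"claw":0.5},{"xyz":[-1.26,-1.35,7.8],"delta_rot":[0,0,0],"claw":0.5},{"xyz":[-1.26,-1.35,8.18],"delta_rot":[0,0,0],"claw":0.5},{"xyz":[-1.26,-1.35,8.18],"delta_rot":[0,0,0],"claw":0.5}]' 30
python3 -c "
from h import *
cap('wrist','pics/w2.png');plan([.587,-.349,.0045],180)"
```

```text
time_s: 2.75
tcp_pos: [0.5883, -0.3491, 0.0061]
eef_rot: [-180.0, 0.1, -180.0]
contact_force: [-1.4, 0.0, -0.2]
gripper_width: 0.0438
gripper_force: 0.0
xyz [0.06 0.01 0.08] rot [-0.   0.1  0.1] dist 0.0029140993902221
```

```bash
python3 -m crank '[{"xyz":[0,0,0.04],"delta_rot":[0,0,0],"claw":0.5},{"xyz":[0,0,0.04],"delta_rot":[0,0,0],"claw":1},{"xyz":[0,0,0.04],"delta_rot":[0,0,0],"claw":1},{"xyz":[0,0,0.04],"delta_rot":[0,0,0],"claw":1},{"xyz":[0,0,0.04],"delta_rot":[0,0,0],"claw":1},{"xyz":[0,0,0.04],"delta_rot":[0,0,0],"claw":1},{"xyz":[0,0,0.04],"delta_rot":[0,0,0],"claw":1}]' 40
```

```text
time_s: 3.68
tcp_pos: [0.5878, -0.3487, 0.004]
eef_rot: [180.0, -0.0, -179.9]
contact_force: [-0.6, 0.2, 0.6]
gripper_width: 0.0095
gripper_force: 40.0
```

```bash
python3 -m crank '[{"xyz":[0,0,-1],"delta_rot":[0,0,0],"claw":1},{"xyz":[0,0,-3],"delta_rot":[0,0,0],"claw":1},{"xyz":[0,0,-5],"delta_rot":[0,0,0],"claw":1},{"xyz":[0,0,-7],"delta_rot":[0,0,0],"claw":1},{"xyz":[0,0,-7],"delta_rot":[0,0,0],"claw":1}]'; python3 -c "
from h import *
plan([.54,.0,.24],171.8)
plan([.49,.14,.25],171.8)"
```

```text
time_s: 4.3
tcp_pos: [0.5903, -0.3499, 0.2205]
eef_rot: [-179.8, 0.5, -179.9]
contact_force: [1.0, 0.7, -1.2]
gripper_width: 0.0088
gripper_force: 40.0
xyz [ 1.66 11.66 -0.71] rot [-0.2  0.6  8.3] dist 0.35408858835070367
xyz [ 3.31 16.33 -1.08] rot [-0.2  0.6  8.3] dist 0.5009876433556945
```

```bash
python3 -m crank '[{"xyz":[3.3,2,-1.5],"delta_rot":[0,0,0],"claw":1},{"xyz":[3.3,16.3,-1.5],"delta_rot":[0,0,8.2],"claw":1},{"xyz":[3.3,16.3,-1.5],"delta_rot":[0,0,8.2],"claw":1},{"xyz":[3.3,16.3,-1.5],"delta_rot":[0,0,8.2],"claw":1},{"xyz":[3.3,16.3,-1.5],"delta_rot":[0,0,8.2],"claw":1},{"xyz":[3.3,16.3,-1.5],"delta_rot":[0,0,8.2],"claw":1},{"xyz":[3.3,16.3,-1.5],"delta_rot":[0,0,8.2],"claw":1},{"xyz":[3.3,16.3,-1.5],"delta_rot":[0,0,8.2],"claw":1},{"xyz":[3.3,16.3,-1.5],"delta_rot":[0,0,8.2],"claw":1},{"xyz":[3.3,16.3,-1.5],"delta_rot":[0,0,8.2],"claw":1},{"xyz":[3.3,16.3,-1.5],"delta_rot":[0,0,8.2],"claw":1},{"xyz":[3.3,16.3,-1.5],"delta_rot":[0,0,8.2],"claw":1},{"xyz":[3.3,16.3,-1.5],"delta_rot":[0,0,8.2],"claw":1}]'; python3 -c "
from h import *
c=cap('wrist','pics/w3.png')
g=proj(c,[0.5475,.1727,.108]);print(g)"
```

```text
time_s: 5.92
tcp_pos: [0.4885, 0.1393, 0.2589]
eef_rot: [-180.0, -0.0, 171.8]
contact_force: [0.2, 0.0, -1.5]
gripper_width: 0.009
gripper_force: 40.0
[[290.10869366 221.89036532]]
```

View pics/w3.png

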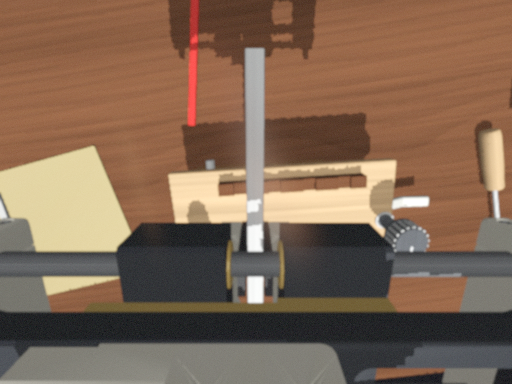

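The wrist view shows the board's front edge running from (170,175) to (397,162), the notched front rest at about (290,184), the nut at (408,238), and the tine held straight at column 255. I'll measure the box pose from its edges.

```bash
cat > box.py <<'E'
from h import *
s=r.get_state(); c=cap('wrist'); im=cv2.GaussianBlur(c['img'],(3,3),0).astype(int)
hsv=cv2.cvtColor(c['img'],cv2.COLOR_BGR2HSV)
g=im[...,1]
# front edge : first bright row from above
P=[]
for x in list(range(180,240,3))+list(range(272,385,3)):
    col=g[130:215,x]; d=np.diff(col); 
    k=np.argmax(col>120)
    if k>0: P.append((x,130+k-.5))
P=np.array(P); W=onz(c,P,.096)
for _ in range(3):
    f=np.polyfit(W[:,1],W[:,0],1); e=W[:,0]-np.polyval(f,W[:,1]); W=W[abs(e)<2.5*e.std()+1e-4]
yaw=-np.arctan(f[0]); print("front edge yaw",np.degrees(yaw),len(W),e.std())
L=[];Rr=[]
for y in range(182,215,2):
    row=(g[y]>110)
    xs=np.where(row[160:200])[0]; 
    if len(xs): L.append((160+xs[0]-.5,y))
    xs=np.where(row[375:392+12])[0]
    if len(xs) and y<194: Rr.append((375+xs[-1]+.5,y))
ex=np.array([np.cos(yaw),np.sin(yaw)]);ey=np.array([-ex[1],ex[0]])
l=np.median(onz(c,L,.096)[:,:2]@ey); rr=np.median(onz(c,Rr,.096)[:,:2]@ey); print("side L",l,"R",rr,"diff",rr-l)
u=np.median(W[:,:2]@ex)+.075; print("centre",ex*u+ey*(l+.135),ex*u+ey*(rr-.135))
print(np.array(L)[::5],np.array(Rr)[::3])
i=c['img'][140:275,150:440]; cv2.imwrite('pics/w4.png',cv2.resize(i,None,fx=2.75,fy=2.75,interpolation=2))
E
python3 box.py
```

```text
front edge yaw -4.657995139767239 55 0.00034005193409219006
side L 0.07262005646255766 R 0.343697562526146 diff 0.2710775060635884
centre [0.55484193 0.16310124] [0.55492944 0.16417519]
[[167.5 182. ]
 [168.5 192. ]
 [169.5 202. ]
 [171.5 212. ]] [[394.5 182. ]
 [393.5 188. ]]
```

View pics/w4.png

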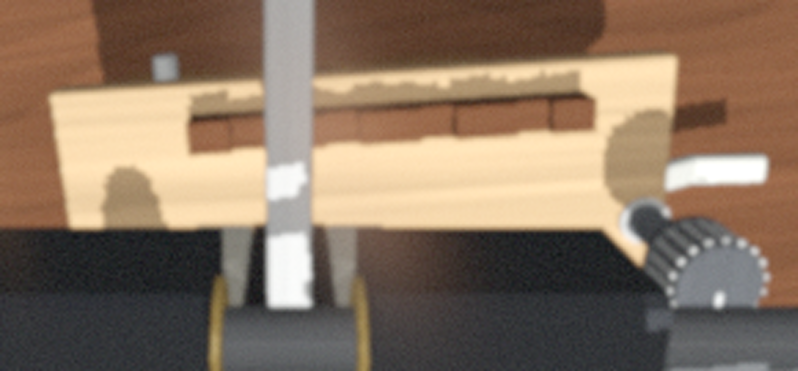

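```bash
cat >> h.py <<'E'
BC=np.array([.5549,.1636]); BY=np.radians(-4.66)
def b2w(x,y,z):
    return np.array([BC[0]+x*np.cos(BY)-y*np.sin(BY),BC[1]+x*np.sin(BY)+y*np.cos(BY),z])
def w2b(p):
    d=np.array(p[:2])-BC; return np.array([d[0]*np.cos(BY)+d[1]*np.sin(BY),-d[0]*np.sin(BY)+d[1]*np.cos(BY)])
E
python3 - <<'E'
from h import *
a=cap('wrist');b=cap('top')
pts=[b2w(x,y,.112) for x in(-62,-48) for y in ()]
pts=[b2w(x/1e3,y/1e3+s,.112) for x in(-62,-48) for y in(-60,-20,20,60) for s in(-.007,.007)]
pts+=[b2w(0,.115,.161),b2w(0,-.115,.15)]+[b2w(x,y,.096) for x in(-.075,.075) for y in(-.135,.135)]
out=[]
for c,(x0,x1,y0,y1),k in((a,(150,440,140,275),2.75),(b,(160,300,130,215),5.6)):
    im=cv2.resize(c['img'][y0:y1,x0:x1],None,fx=k,fy=k,interpolation=2)
    for p in proj(c,pts): cv2.circle(im,tuple(int(v) for v in ((p[0]-x0+.5)*k,(p[1]-y0+.5)*k)),2,(0,255,0),-1)
    out.append(im)
w=max(i.shape[1] for i in out)
o=np.vstack([cv2.copyMakeBorder(i,0,0,0,w-i.shape[1],0) for i in out]); o=cv2.resize(o,None,fx=.7,fy=.7,interpolation=3); print(o.shape)
cv2.imwrite('pics/ov1.png',o)
E
```

```text
(593, 559, 3)
```

View pics/ov1.png

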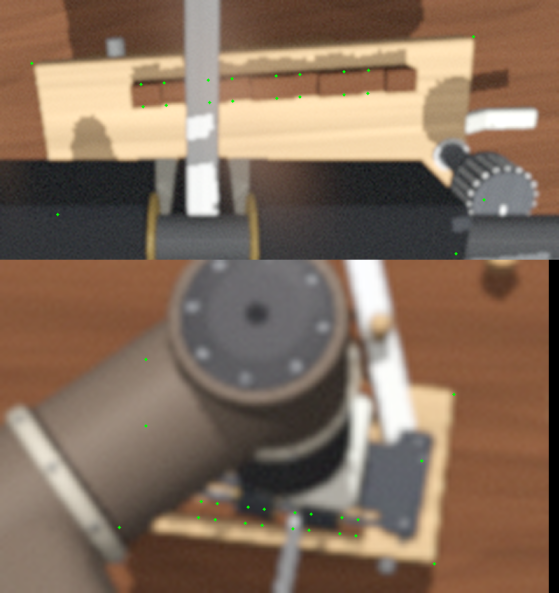

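The overlay shows the predicted notch rows match in x. The rests, nut and post all sit about 10 mm further to +y than the board's middle, because the board overhangs. I'll re-anchor y on the notch edges and the nut.

```bash
python3 - <<'E'
from h import *
a=cap('wrist')
g=cv2.cvtColor(cv2.GaussianBlur(a['img'],(3,3),0),6).astype(float)
# notch walls: strongest column edges along the strip (row follows the strip's slope)
for x0,y in((280,.013*-1),(315,.027),(350,.067)):
    best=[]
    for dr in(-3,-1,1,3):
        x=np.arange(x0-8,x0+9); rows=np.round(185.5-(x-291.5)*.062+dr).astype(int); d=abs(np.gradient(g[rows,x])); best.append(x[d.argmax()])
    p=(np.median(best),185.5-(np.median(best)-291.5)*.062); print(best,w2b(onz(a,p,.111)[0]),"expect",y)
print("nut",w2b(onz(a,(411,238),.161)[0]))
print("rest strip ends",w2b(onz(a,(150+190/2.75,140+133/2.75),.112)[0]),w2b(onz(a,(150+596/2.75,140+113/2.75),.112)[0]))
print("tine ends",w2b(onz(a,(255,48),.262)[0]))
print("tcp box",w2b(r.get_state()["tcp_pos"]))
E
```

```text
[np.int64(278), np.int64(278), np.int64(278), np.int64(276)] [-0.05411972 -0.00395766] expect -0.013
[np.int64(313), np.int64(313), np.int64(313), np.int64(307)] [-0.05421282  0.03605285] expect 0.027
[np.int64(348), np.int64(348), np.int64(348), np.int64(348)] [-0.05430549  0.07588089] expect 0.067
nut [-0.00558028  0.12487575]
rest strip ends [-0.05617147 -0.07137398] [-0.05433474  0.09673265]
tine ends [-0.16998078 -0.02322105]
tcp box [-0.06430328 -0.02897069]
```

```bash
sed -i 's/^BC=.*; BY/BC=np.array([.5556,.1728]); BY/' h.py; python3 -c "
from h import *
print(b2w(-.0295,.06,.15)); plan(b2w(-.0295,.06,.15),175.34)"
```

```text
[0.53107208 0.23499832 0.15      ]
xyz [-0.96  3.34  3.63] rot [ 0.   0.  -3.5] dist 0.15075252224908978
```

```bash
python3 -m crank '[{"xyz":[-0.96,1.8,0.5],"delta_rot":[0,0,-3.5],"claw":1},{"xyz":[-0.96,3.34,1],"delta_rot":[0,0,-3.5],"claw":1},{"xyz":[-0.96,3.34,2.5],"delta_rot":[0,0,-3.5],"claw":1},{"xyz":[-0.96,3.34,3.6],"delta_rot":[0,0,-3.5],"claw":1},{"xyz":[-0.96,3.34,3.6],"delta_rot":[0,0,-3.5],"claw":1},{"xyz":[-0.96,3.34,3.6],"delta_rot":[0,0,-3.5],"claw":1}]'; cat > look.py <<'E'
from h import *
import sys
f,ny=sys.argv[1],float(sys.argv[2])
c=cap('wrist'); s=r.get_state(); print("tcp box",w2b(s["tcp_pos"]),s["tcp_pos"][2],"yaw",s["eef_rot"])
im=c['img'].copy()
for x in(-.062,):
    for y in(-.06,-.02,.02,.06):
        for d in(-.007,.007):
            p=proj(c,b2w(x,y+d,.112))[0]; 
            if 0<p[0]<512 and 0<p[1]<384: print(y,d,p.round(1))
p=proj(c,b2w(-.06,ny,.111))[0]; x0=int(np.clip(p[0]-130,0,252)); y0=int(np.clip(p[1]-100,0,204))
print("crop",x0,y0)
cv2.imwrite(f,cv2.resize(im[y0:y0+180,x0:x0+260],None,fx=3,fy=3,interpolation=2))
E
python3 look.py pics/w5.png .06
```

```text
time_s: 6.92
tcp_pos: [0.532, 0.2357, 0.1524]
eef_rot: [180.0, 0.1, 175.4]
contact_force: [-0.3, -0.3, -0.3]
gripper_width: 0.009
gripper_force: 40.0
tcp box [-0.0285025   0.06095086] 0.1528706547496989 yaw [1.79907817e+02 1.28302174e-01 1.75362806e+02]
-0.06 -0.007 [ 80.9 170.1]
-0.06 0.007 [100.  170.1]
-0.02 -0.007 [135.7 170.1]
-0.02 0.007 [154.8 170.1]
0.02 -0.007 [190.4 170.1]
0.02 0.007 [209.6 170.1]
0.06 -0.007 [245.2 170.1]
0.06 0.007 [264.4 170.1]
crop 124 72
```

View pics/w5.png

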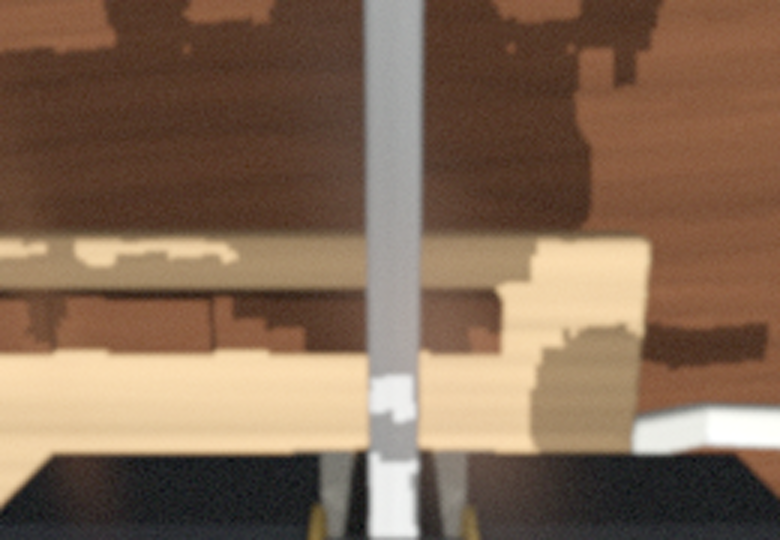

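The notch steps in the rest's rear edge appear at crop x 213–270 and 50–107, slightly to +y of the prediction. I'll work out that offset from these edges.

```bash
python3 - <<'E'
from h import *
c=cap('wrist'); f=lambda u,v:((u+.5)/3-.5+124,(v+.5)/3-.5+72)
for n,u,v,z in(("n20 l",213,349,.108),("n20 r",270,349,.108),("n-20 l",50,349,.108),("n-20 r",107,349,.108),("strip end",500,290,.112),("strip end back",500,352,.112),("board corner",650,237,.096)):
    print(n,w2b(onz(c,f(u,v),z)[0]).round(4))
im=cv2.cvtColor(c['img'],6).astype(float)
for row in(181,183,185,187,188,189): 
    print(row,[int(v) for v in im[row,188:220]])
E
```

```text
n20 l [-0.047   0.0145]
n20 r [-0.047  0.029]
n-20 l [-0.047  -0.0268]
n-20 r [-0.047  -0.0123]
strip end [-0.0631  0.0862]
strip end back [-0.0474  0.0868]
board corner [-0.0737  0.1266]
181 [104, 103, 111, 101, 101, 92, 82, 92, 98, 104, 105, 103, 106, 105, 107, 105, 103, 112, 107, 108, 106, 103, 104, 103, 93, 87, 90, 94, 94, 91, 96, 92]
183 [106, 104, 102, 106, 106, 93, 84, 84, 100, 110, 105, 104, 105, 104, 105, 106, 109, 108, 104, 107, 108, 105, 108, 106, 102, 102, 101, 107, 104, 107, 108, 107]
185 [106, 107, 105, 107, 105, 101, 85, 83, 96, 105, 106, 103, 105, 101, 103, 105, 103, 103, 106, 108, 105, 108, 106, 104, 107, 107, 106, 106, 100, 105, 104, 104]
187 [102, 105, 106, 107, 101, 99, 86, 101, 115, 125, 126, 128, 127, 127, 123, 125, 122, 124, 126, 127, 127, 127, 124, 127, 127, 113, 103, 103, 104, 105, 102, 101]
188 [111, 108, 105, 110, 110, 111, 116, 144, 161, 167, 165, 168, 167, 167, 166, 168, 167, 167, 163, 167, 166, 167, 168, 166, 161, 140, 119, 111, 108, 108, 108, 110]
189 [145, 148, 148, 150, 145, 151, 165, 188, 200, 205, 203, 203, 203, 202, 202, 203, 202, 202, 202, 202, 200, 203, 203, 202, 195, 177, 153, 147, 145, 144, 143, 145]
```

```bash
python3 - <<'E'
from h import *
c=cap('wrist'); im=cv2.cvtColor(c['img'],6).astype(float)
for row in(186,187,188,189): print(row,[int(v) for v in im[row,262:280]])
print(w2b(r.get_state()["tcp_pos"])); BCn=1
plan(b2w(-.0295,.0630,.109),175.34)
E
```

```text
186 [164, 148, 119, 107, 104, 105, 103, 106, 109, 100, 102, 103, 108, 102, 105, 103, 95, 104]
187 [161, 146, 128, 121, 113, 107, 105, 106, 105, 105, 106, 105, 102, 100, 99, 98, 102, 105]
188 [163, 158, 154, 153, 141, 120, 109, 108, 110, 111, 111, 106, 108, 107, 109, 109, 105, 109]
189 [167, 173, 181, 185, 175, 154, 145, 141, 138, 139, 139, 142, 142, 140, 138, 141, 141, 143]
[-0.02868998  0.0608881 ]
xyz [0.03 0.07 1.46] rot [0.1 0.1 0. ] dist 0.04385952408668668
```

```bash
python3 -m crank '[{"xyz":[0.03,0.055,0.5],"delta_rot":[0,0,0],"claw":1},{"xyz":[0.03,0.055,1.1],"delta_rot":[0,0,0],"claw":1},{"xyz":[0.03,0.055,1.3],"delta_rot":[0,0,0],"claw":1},{"xyz":[0.03,0.055,1.4],"delta_rot":[0,0,0],"claw":1},{"xyz":[0.03,0.055,1.4],"delta_rot":[0,0,0],"claw":1}]'; python3 look.py pics/w6.png .06
```

```text
time_s: 7.7
tcp_pos: [0.5306, 0.2372, 0.1093]
eef_rot: [180.0, 0.0, 175.4]
contact_force: [-0.1, -0.1, -0.5]
gripper_width: 0.009
gripper_force: 40.0
tcp box [-0.03009887  0.06225325] 0.10940651856385328 yaw [1.79962824e+02 4.06056478e-02 1.75355749e+02]
-0.06 -0.007 [ 34.5 188.3]
-0.06 0.007 [ 58.5 188.3]
-0.02 -0.007 [103.1 188.3]
-0.02 0.007 [127.1 188.3]
0.02 -0.007 [171.7 188.3]
0.02 0.007 [195.8 188.3]
0.06 -0.007 [240.4 188.3]
0.06 0.007 [264.4 188.3]
crop 122 91
```

View pics/w6.png

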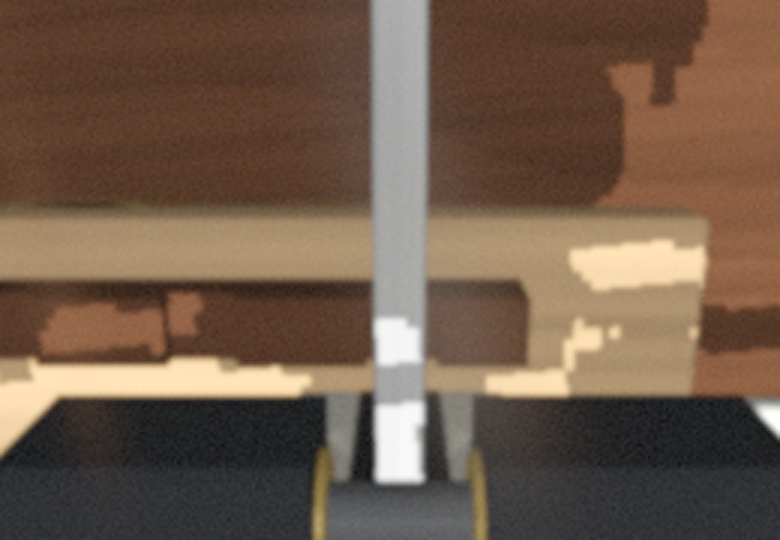

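The tine is inside the notch on the front rest: the steps at crop 366 and 437 are centred around the tine at 374–426, and there is no contact force. I'll lower it, nudge it to the stop with a soft grip, then release.

```bash
python3 -m crank '[{"xyz":[0,0,0.03],"delta_rot":[0,0,0],"claw":1},{"xyz":[-0.03,0,0.03],"delta_rot":[0,0,0],"claw":1},{"xyz":[-0.06,0,0.03],"delta_rot":[0,0,0],"claw":1},{"xyz":[-0.09,0,0.03],"delta_rot":[0,0,0],"claw":1},{"xyz":[-0.09,0,0.03],"delta_rot":[0,0,0],"claw":1}]' 12
```

```text
time_s: 8.38
tcp_pos: [0.5331, 0.2371, 0.109]
eef_rot: [180.0, 0.0, 175.4]
contact_force: [-3.5, 0.1, 5.2]
gripper_width: 0.0096
gripper_force: 12.0
```

```bash
python3 -m crank '[{"xyz":[-0.03,0,0],"delta_rot":[0,0,0],"claw":1},{"xyz":[-0.06,0,0],"delta_rot":[0,0,0],"claw":1},{"xyz":[-0.06,0,0],"delta_rot":[0,0,0],"claw":1}]' 12
```

```text
time_s: 8.75
tcp_pos: [0.5349, 0.2369, 0.109]
eef_rot: [180.0, 0.0, 175.4]
contact_force: [-2.6, -0.8, 4.2]
gripper_width: 0.0099
gripper_force: 12.0
```

```bash
python3 -m crank '[{"xyz":[-0.03,0,0],"delta_rot":[0,0,0],"claw":1},{"xyz":[-0.06,0,0],"delta_rot":[0,0,0],"claw":1},{"xyz":[-0.09,0,0],"delta_rot":[0,0,0],"claw":1},{"xyz":[-0.09,0,0],"delta_rot":[0,0,0],"claw":1}]' 12
```

```text
time_s: 9.25
tcp_pos: [0.5359, 0.2368, 0.1089]
eef_rot: [180.0, -0.1, 175.4]
contact_force: [-12.2, 2.0, 11.6]
gripper_width: 0.0098
gripper_force: 12.0
```

Stop reached (12 N). Releasing and going up.

```bash
python3 -m crank '[{"xyz":[0.04,0,0],"delta_rot":[0,0,0],"claw":0.75},{"xyz":[0.04,0,0],"delta_rot":[0,0,0],"claw":0.7},{"xyz":[0.04,0,0],"delta_rot":[0,0,0],"claw":0.7},{"xyz":[0.04,0,-0.5],"delta_rot":[0,0,0],"claw":0.7},{"xyz":[0.04,0,-2],"delta_rot":[0,0,0],"claw":0.7},{"xyz":[0.04,0,-4],"delta_rot":[0,0,0],"claw":0.5},{"xyz":[0.04,0,-4.5],"delta_rot":[0,0,0],"claw":0.5},{"xyz":[0.04,0,-4.5],"delta_rot":[0,0,0],"claw":0.5}]' 12
python3 -c "
from h import *
c=cap('wrist','pics/w7.png')
plan([.566,-.268,.24],178.1)
print(w2b(r.get_state()['tcp_pos']))"
```

```text
time_s: 10.25
tcp_pos: [0.5368, 0.2369, 0.245]
eef_rot: [179.9, 0.1, 175.3]
contact_force: [-0.2, -0.1, -0.9]
gripper_width: 0.043
gripper_force: 0.0
xyz [ -2.36 -16.68   0.09] rot [ 0.   0.  -2.8] dist 0.5053824728182352
[-0.02461102  0.0618922 ]
```

```bash
python3 -m crank '[{"xyz":[-1.5,-16.7,-0.1],"delta_rot":[0,0,-2.8],"claw":0.5},{"xyz":[-1.5,-16.7,-0.1],"delta_rot":[0,0,-2.8],"claw":0.5},{"xyz":[-1.5,-16.7,-0.1],"delta_rot":[0,0,-2.8],"claw":0.5},{"xyz":[-1.5,-16.7,-0.1],"delta_rot":[0,0,-2.8],"claw":0.5},{"xyz":[-1.5,-16.7,-0.1],"delta_rot":[0,0,-2.8],"claw":0.5},{"xyz":[-1.5,-16.7,-0.1],"delta_rot":[0,0,-2.8],"claw":0.5},{"xyz":[-1.5,-16.7,-0.1],"delta_rot":[0,0,-2.8],"claw":0.5},{"xyz":[-1.5,-16.7,-0.1],"delta_rot":[0,0,-2.8],"claw":0.5},{"xyz":[-1.5,-16.7,-0.1],"delta_rot":[0,0,-2.8],"claw":0.5},{"xyz":[-1.5,-16.7,-0.1],"delta_rot":[0,0,-2.8],"claw":0.5},{"xyz":[-1.5,-16.7,-0.1],"delta_rot":[0,0,-2.8],"claw":0.5},{"xyz":[-1.5,-16.7,-0.1],"delta_rot":[0,0,-2.8],"claw":0.5},{"xyz":[-1.5,-16.7,-0.1],"delta_rot":[0,0,-2.8],"claw":0.5}]' 12
python3 -c "
from h import *
tines('pics/w8.png',roi=(170,20,460,222))
plan([.571,-.268,.0045],178.1)"
```

```text
time_s: 11.92
tcp_pos: [0.5408, -0.2656, 0.2463]
eef_rot: [180.0, 0.0, 178.2]
contact_force: [0.9, 0.5, 0.4]
gripper_width: 0.0439
gripper_force: 0.0
px [254. 171.] ctr [ 554.  -267.3] size [ 13.1 150.5] ang -2.07
xyz [-1.   -0.04  8.06] rot [-0.   0.   0.1] dist 0.2437163325890753
```

```bash
python3 -m crank '[{"xyz":[-1,-0.05,2],"delta_rot":[0,0,0],"claw":0.5},{"xyz":[-1,-0.05,4],"delta_rot":[0,0,0],"claw":0.5},{"xyz":[-1,-0.05,6],"delta_rot":[0,0,0],"claw":0.5},{"xyz":[-1,-0.05,7.2],"delta_rot":[0,0,0],"claw":0.5},{"xyz":[-1,-0.05,7.8],"delta_rot":[0,0,0],"claw":0.5},{"xyz":[-1,-0.05,8.06],"delta_rot":[0,0,0],"claw":0.5},{"xyz":[-1,-0.05,8.06],"delta_rot":[0,0,0],"claw":0.6}]' 40
```

```text
time_s: 12.85
tcp_pos: [0.5712, -0.269, 0.0051]
eef_rot: [-180.0, 0.1, 178.2]
contact_force: [-0.2, -0.2, 0.1]
gripper_width: 0.0388
gripper_force: 0.0
```

```bash
python3 -m crank '[{"xyz":[0,0,0],"delta_rot":[0,0,0],"claw":1},{"xyz":[0,0,0],"delta_rot":[0,0,0],"claw":1},{"xyz":[0,0,0],"delta_rot":[0,0,0],"claw":1},{"xyz":[0,0,0],"delta_rot":[0,0,0],"claw":1},{"xyz":[0,0,0],"delta_rot":[0,0,0],"claw":1},{"xyz":[0,0,0],"delta_rot":[0,0,0],"claw":1}]' 40; python3 -m crank '[{"xyz":[0,0,-1],"delta_rot":[0,0,0],"claw":1},{"xyz":[0,0,-3],"delta_rot":[0,0,0],"claw":1},{"xyz":[0,0,-5],"delta_rot":[0,0,0],"claw":1},{"xyz":[0,0,-7],"delta_rot":[0,0,0],"claw":1},{"xyz":[0,0,-7],"delta_rot":[0,0,0],"claw":1}]'; python3 -c "
from h import *
plan(b2w(-.0285,-.019,.22),175.34)"
```

```text
time_s: 13.6
tcp_pos: [0.5709, -0.2689, 0.0049]
eef_rot: [-180.0, 0.0, 178.2]
contact_force: [-1.5, 1.5, 6.1]
gripper_width: 0.0093
gripper_force: 40.0
time_s: 14.22
tcp_pos: [0.5731, -0.2698, 0.2202]
eef_rot: [-179.9, 0.5, 178.2]
contact_force: [0.2, 0.3, -1.4]
gripper_width: 0.0088
gripper_force: 40.0
xyz [ 2.03 14.14 -0.05] rot [-0.1  0.6  2.8] dist 0.42862345248777695
```

```bash
python3 -m crank '[{"xyz":[2,3,-0.3],"delta_rot":[0,0,2.8],"claw":1},{"xyz":[2,14.1,-0.3],"delta_rot":[0,0,2.8],"claw":1},{"xyz":[2,14.1,-0.3],"delta_rot":[0,0,2.8],"claw":1},{"xyz":[2,14.1,-0.3],"delta_rot":[0,0,2.8],"claw":1},{"xyz":[2,14.1,-0.3],"delta_rot":[0,0,2.8],"claw":1},{"xyz":[2,14.1,-0.3],"delta_rot":[0,0,2.8],"claw":1},{"xyz":[2,14.1,-0.3],"delta_rot":[0,0,2.8],"claw":1},{"xyz":[2,14.1,-0.3],"delta_rot":[0,0,2.8],"claw":1},{"xyz":[2,14.1,-0.3],"delta_rot":[0,0,2.8],"claw":1},{"xyz":[2,14.1,-0.3],"delta_rot":[0,0,2.8],"claw":1},{"xyz":[2,14.1,-0.3],"delta_rot":[0,0,2.8],"claw":1}]'; python3 -c "
from h import *
plan(b2w(-.0245,-.019,.152),175.34)"
```

```text
time_s: 15.6
tcp_pos: [0.5243, 0.1546, 0.2232]
eef_rot: [-180.0, -0.0, 175.2]
contact_force: [-0.1, 0.2, -1.3]
gripper_width: 0.0089
gripper_force: 40.0
xyz [-0.18  0.06  2.37] rot [-0.  -0.  -0.1] dist 0.07140293450602271
```

```bash
python3 -m crank '[{"xyz":[-0.18,0.06,1],"delta_rot":[0,0,0],"claw":1},{"xyz":[-0.18,0.06,2],"delta_rot":[0,0,0],"claw":1},{"xyz":[-0.18,0.06,2.35],"delta_rot":[0,0,0],"claw":1},{"xyz":[-0.18,0.06,2.35],"delta_rot":[0,0,0],"claw":1}]'; python3 look.py pics/w9.png -.02
```

```text
time_s: 16.1
tcp_pos: [0.5297, 0.1566, 0.1527]
eef_rot: [-180.0, -0.0, 175.3]
contact_force: [-1.0, 0.6, -0.7]
gripper_width: 0.0089
gripper_force: 40.0
tcp box [-0.02402117 -0.01785131] 0.1535127551543227 yaw [1.79995417e+02 4.00827109e-02 1.75334795e+02]
-0.06 -0.007 [188.9 164.6]
-0.06 0.007 [208.2 164.6]
-0.02 -0.007 [243.9 164.5]
-0.02 0.007 [263.1 164.5]
0.02 -0.007 [298.9 164.5]
0.02 0.007 [318.1 164.5]
0.06 -0.007 [353.9 164.5]
0.06 0.007 [373.2 164.5]
crop 123 66
```

View pics/w9.png

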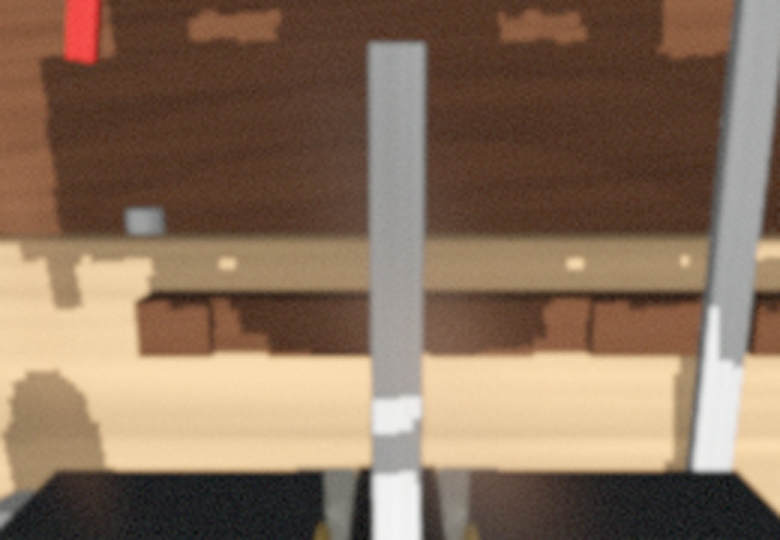

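The held tine2 is at crop col 397 and the notch walls average to col 400, so it needs about +0.8 mm in y. Tine1 is on the right, at crop 715–758. I'll check its angle numerically, along with tine2's end.

```bash
python3 - <<'E'
from h import *
c=cap('wrist'); f=lambda u,v:((u+.5)/3-.5+123,(v+.5)/3-.5+66)
e=w2b(onz(c,f(397,41),.1585)[0]); t=w2b(r.get_state()["tcp_pos"]); print("front end",e,"tcp",t, "tail off",.17-(t[0]-e[0]))
im=c['img']; g=im.astype(int); sat=g.max(2)-g.min(2)
P=[[],[]]
for row in range(70,215,3):
    xs=np.where((sat[row,345:400]<28)&(g[row,345:400,1]>90))[0]
    if len(xs)>8: P[0].append((345+xs[0],row)); P[1].append((345+xs[-1],row))
for q in P:
    W=np.array([w2b(p) for p in onz(c,q,.114)]); k=np.polyfit(W[:,0],W[:,1],1); rs=W[:,1]-np.polyval(k,W[:,0]); k=np.polyfit(W[abs(rs)<.0015,0],W[abs(rs)<.0015,1],1)
    print("tine1 edge ang",np.degrees(np.arctan(k[0])),"y at -.055",np.polyval(k,-.055),"at -.12",np.polyval(k,-.12), W[:,0].min(),W[:,0].max())
E
```

```text
front end [-0.11489775 -0.01846021] tcp [-0.02379594 -0.01752538] tail off 0.07889818717143812
tine1 edge ang -0.11661087034622851 y at -.055 0.0551170559253306 at -.12 0.055249346944015267 -0.12491379805792178 -0.02348958651415755
tine1 edge ang -0.3000415970342656 y at -.055 0.06596021698476051 at -.12 0.06630060649076343 -0.12490671806890011 -0.02348406663844719
```

```bash
python3 -m crank '[{"xyz":[0,0.025,0.5],"delta_rot":[0,0,0],"claw":1},{"xyz":[0,0.025,1.1],"delta_rot":[0,0,0],"claw":1},{"xyz":[0,0.025,1.3],"delta_rot":[0,0,0],"claw":1},{"xyz":[0,0.025,1.42],"delta_rot":[0,0,0],"claw":1},{"xyz":[0,0.025,1.42],"delta_rot":[0,0,0],"claw":1}]'; python3 -c "
from h import *
s=r.get_state();print(w2b(s['tcp_pos']),s['contact_force'])"
```

```text
time_s: 16.82
tcp_pos: [0.53, 0.1581, 0.1104]
eef_rot: [180.0, 0.0, 175.4]
contact_force: [0.5, 0.3, 0.0]
gripper_width: 0.0089
gripper_force: 40.0
[-0.02430164 -0.01675819] [0.48053861 0.30179954 0.00458084]
```

```bash
python3 -m crank '[{"xyz":[0,0,0.04],"delta_rot":[0,0,0],"claw":1},{"xyz":[-0.04,0,0.04],"delta_rot":[0,0,0],"claw":1},{"xyz":[-0.08,0,0.04],"delta_rot":[0,0,0],"claw":1},{"xyz":[-0.12,0,0.04],"delta_rot":[0,0,0],"claw":1},{"xyz":[-0.12,0,0.04],"delta_rot":[0,0,0],"claw":1}]' 12
```

```text
time_s: 17.45
tcp_pos: [0.5335, 0.1578, 0.1099]
eef_rot: [180.0, 0.0, 175.4]
contact_force: [-3.2, -1.0, 3.9]
gripper_width: 0.0097
gripper_force: 12.0
```

```bash
python3 -m crank '[{"xyz":[-0.04,0,0],"delta_rot":[0,0,0],"claw":1},{"xyz":[-0.08,0,0],"delta_rot":[0,0,0],"claw":1},{"xyz":[-0.08,0,0],"delta_rot":[0,0,0],"claw":1}]' 12
```

```text
time_s: 17.82
tcp_pos: [0.5346, 0.1576, 0.1098]
eef_rot: [180.0, -0.1, 175.3]
contact_force: [-8.8, 2.4, 9.8]
gripper_width: 0.0099
gripper_force: 12.0
```

```bash
python3 -m crank '[{"xyz":[0.03,0,0],"delta_rot":[0,0,0],"claw":0.75},{"xyz":[0.03,0,0],"delta_rot":[0,0,0],"claw":0.7},{"xyz":[0.03,0,0],"delta_rot":[0,0,0],"claw":0.7},{"xyz":[0.03,0,-0.5],"delta_rot":[0,0,0],"claw":0.7},{"xyz":[0.03,0,-2],"delta_rot":[0,0,0],"claw":0.7},{"xyz":[1,0,-4],"delta_rot":[0,0,0],"claw":0.5},{"xyz":[2.5,0,-5.5],"delta_rot":[0,0,0],"claw":0.5},{"xyz":[3.5,0,-6.5],"delta_rot":[0,0,0],"claw":0.5},{"xyz":[3.5,0,-6.5],"delta_rot":[0,0,0],"claw":0.5},{"xyz":[3.5,0,-6.5],"delta_rot":[0,0,0],"claw":0.5}]' 12
python3 - <<'E'
from h import *
c=cap('wrist','pics/w10.png')
P=[b2w(-.055,.06,.114),b2w(-.055,-.02,.114),b2w(.107,-.08,.159),b2w(0,.115,.161)]
print(proj(c,P).round(), r.get_state()["tcp_pos"])
E
```

```text
time_s: 19.08
tcp_pos: [0.431, 0.1659, 0.3045]
eef_rot: [179.9, 0.0, 175.4]
contact_force: [-0.3, -0.1, 0.0]
gripper_width: 0.0442
gripper_force: 0.0
[[312. 221.]
 [253. 221.]
 [209. 344.]
 [361. 276.]] [0.43106087 0.1657703  0.30368307]
```

View pics/w10.png

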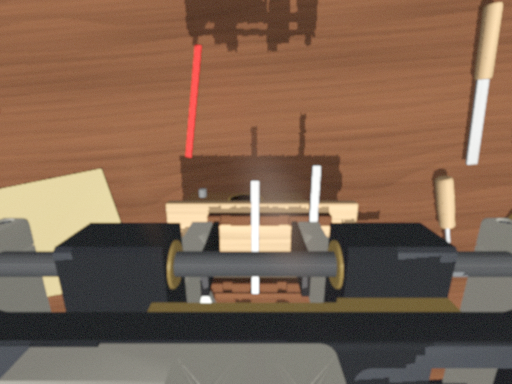

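Both tines lie in their notches: tine2 at px (255,235), its tail at (255,293), and tine1 at px (315,195). The leather is clear. Next I locate the grip peg from the top and scene pictures taken at the start.

```bash
python3 - <<'E'
from h import *
a=cap('top'); b=cap('scene')
t=cv2.imread('pics/top0.png'); s=cv2.imread('pics/scene0.png')
p=onz(a,(256.3,145.6),.159)[0]; print("peg top",p,w2b(p))
def blob(im,x0,y0,x1,y1):
    h=cv2.cvtColor(im,cv2.COLOR_BGR2HSV)[y0:y1,x0:x1]; m=(h[...,0]>8)&(h[...,0]<22)&(h[...,1]>90)&(h[...,2]>150); y,x=np.where(m); return x.mean()+x0,y.mean()+y0,m.sum()
pb=blob(s,286,208,304,226); print("scene peg",pb); pa=blob(t,248,140,264,152); print("top peg",pa)
q=tri(a,pa[:2],b,pb[:2]); print("tri",q,w2b(q))
v=w2b(q)-np.array([0,-.115]); print("r",np.linalg.norm(v),"bar",np.arctan2(v[0],v[1]))
for z in(.144,.159):
    for c,pp in((a,pa),(b,pb)): w=w2b(onz(c,pp[:2],z)[0])-[0,-.115]; print(z,w,np.linalg.norm(w),np.arctan2(*w))
f=onz(a,(160+452/5,90+105/4.6),.129)[0]; w=w2b(f)-[0,-.115]; print("fork",np.linalg.norm(w),np.arctan2(*w))
E
```

```text
peg top [0.6612701  0.08845775 0.159     ] [ 0.11217298 -0.07547852]
scene peg (np.float64(297.3970588235294), np.float64(213.7941176470588), np.int64(68))
top peg (np.float64(257.1666666666667), np.float64(146.83333333333334), np.int64(6))
tri [0.65865689 0.08963491 0.16136199] [ 0.10947278 -0.07451755]
r 0.11671811009011906 bar 1.2165970491624294
0.144 [0.11304775 0.03692793] 0.11892630726345489 1.2550657482175145
0.144 [0.10179398 0.05163418] 0.11414071468334402 1.1013719058611933
0.159 [0.10828377 0.03617759] 0.11416739230123409 1.2483560804867415
0.159 [0.1095561  0.04603284] 0.11883417928382327 1.1730187736821456
fork 0.2476894554176936 1.2621298170633906
```

```bash
python3 -c "
from h import *
plan(b2w(.109,-.077,.25),175.34);plan(b2w(.109,-.077,.134),175.34)"
```

```text
xyz [-7.75 -1.98  1.76] rot [-0.1 -0.1 -0. ] dist 0.24570085979651438
xyz [-7.75 -1.98  5.62] rot [-0.1 -0.1 -0. ] dist 0.29345192993137165
```

```bash
python3 -m crank '[{"xyz":[-2,-0.5,0],"delta_rot":[0,0,0],"claw":0},{"xyz":[-4,-1,0],"delta_rot":[0,0,0],"claw":0},{"xyz":[-6,-1.5,0.5],"delta_rot":[0,0,0],"claw":0},{"xyz":[-7.75,-1.98,1.5],"delta_rot":[0,0,0],"claw":0},{"xyz":[-7.75,-1.98,2.5],"delta_rot":[0,0,0],"claw":0},{"xyz":[-7.75,-1.98,2.5],"delta_rot":[0,0,0],"claw":0}]' 12
python3 - <<'E'
from h import *
c=cap('wrist','pics/w11.png'); im=c['img']; s=r.get_state(); print(w2b(s["tcp_pos"]),s["tcp_pos"])
p=proj(c,[b2w(.109,-.077,.159)])[0]; print("pred peg px",p)
h=cv2.cvtColor(im,cv2.COLOR_BGR2HSV); m=((h[...,0]>8)&(h[...,0]<25)&(h[...,1]>70)&(h[...,2]>140)).astype(np.uint8)
x,y=p.astype(int); 
for k in cv2.findContours(m,0,1)[0]:
    if cv2.contourArea(k)>60: print(cv2.boundingRect(k))
E
```

```text
time_s: 19.98
tcp_pos: [0.6568, 0.0864, 0.2239]
eef_rot: [-179.8, -0.5, 175.2]
contact_force: [-0.8, -0.5, 0.6]
gripper_width: 0.0872
gripper_force: 0.0
[ 0.10871062 -0.07724523] [0.65767565 0.08697817 0.22693034]
pred peg px [257.10236196 204.45537176]
(306, 295, 41, 7)
(163, 290, 54, 9)
(182, 288, 92, 22)
(286, 278, 55, 12)
(215, 278, 55, 10)
(194, 278, 45, 7)
(121, 233, 21, 16)
(120, 224, 30, 9)
(201, 223, 62, 27)
(185, 196, 83, 31)
(347, 195, 165, 54)
(275, 192, 48, 58)
(209, 168, 34, 26)
(282, 161, 73, 30)
(326, 20, 84, 104)
(134, 11, 39, 10)
(0, 0, 512, 204)
```

View pics/w11.png

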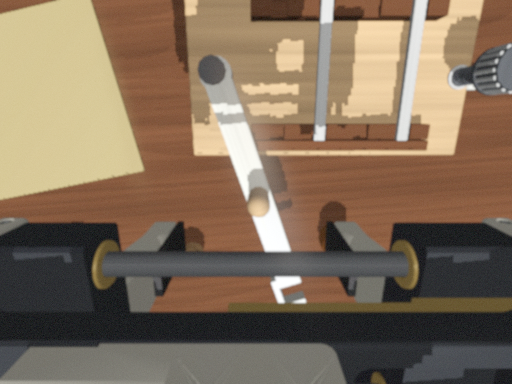

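The peg is at px (259,204), where it was predicted, and both tines' tails are at the back stop, (320,138) and (403,138). Descending and gripping the peg.

```bash
python3 -m crank '[{"xyz":[0,0.03,1.5],"delta_rot":[0,0,0],"claw":0},{"xyz":[0,0.03,2.6],"delta_rot":[0,0,0],"claw":0},{"xyz":[0,0.03,3.02],"delta_rot":[0,0,0],"claw":0},{"xyz":[0,0.03,3.02],"delta_rot":[0,0,0],"claw":0.5},{"xyz":[0,0.03,3.02],"delta_rot":[0,0,0],"claw":1},{"xyz":[0,0.03,3.02],"delta_rot":[0,0,0],"claw":1},{"xyz":[0,0.03,3.02],"delta_rot":[0,0,0],"claw":1},{"xyz":[0,0.03,3.02],"delta_rot":[0,0,0],"claw":1},{"xyz":[0,0.03,3.02],"delta_rot":[0,0,0],"claw":1}]' 25
python3 - <<'E'
from h import *
s=r.get_state(); t=w2b(s["tcp_pos"]); v=t-[0,-.115]; print(t,"r",np.linalg.norm(v),"ang",np.arctan2(*v),s["tcp_pos"][2])
# arc waypoints in tool axes; tool x=-box x, tool y=box y (yaw 175.34)
a0=np.arctan2(*v)
for a in np.linspace(a0,0,13)[1:]:
    w=np.array([.115*np.sin(a)-t[0],-.115+.115*np.cos(a)-t[1]]); w+= (np.array([0,0]))
    print(round(a,2),(np.array([-w[0],w[1]])/.03).round(2))
E
```

```text
time_s: 21.15
tcp_pos: [0.6581, 0.0887, 0.1384]
eef_rot: [-180.0, 0.0, 175.4]
contact_force: [0.7, 0.2, -0.1]
gripper_width: 0.0331
gripper_force: 0.0
[ 0.10899376 -0.07546422] r 0.115942730574392 ang 1.2228222453704896 0.13839391360817016
1.12 [0.18 0.35]
1.02 [0.37 0.69]
0.92 [0.59 1.01]
0.82 [0.84 1.31]
0.71 [1.12 1.58]
0.61 [1.43 1.82]
0.51 [1.76 2.03]
0.41 [2.11 2.2 ]
0.31 [2.48 2.34]
0.2 [2.86 2.44]
0.1 [3.24 2.5 ]
0.0 [3.63 2.52]
```

```bash
python3 -m crank '[{"xyz":[0,0,0],"delta_rot":[0,0,0],"claw":1},{"xyz":[0,0,0],"delta_rot":[0,0,0],"claw":1},{"xyz":[0,0,0],"delta_rot":[0,0,0],"claw":1},{"xyz":[0.18,0.35,0],"delta_rot":[0,0,0],"claw":1},{"xyz":[0.37,0.69,0],"delta_rot":[0,0,0],"claw":1},{"xyz":[0.59,1.01,0],"delta_rot":[0,0,0],"claw":1},{"xyz":[0.84,1.31,0],"delta_rot":[0,0,0],"claw":1}]' 15
```

```text
time_s: 22.02
tcp_pos: [0.6356, 0.1308, 0.1385]
eef_rot: [-180.0, 0.0, 175.4]
contact_force: [2.7, -3.4, -0.1]
gripper_width: 0.0199
gripper_force: 15.0
```

```bash
python3 -m crank '[{"xyz":[0.28,0.27,0],"delta_rot":[0,0,0],"claw":1},{"xyz":[0.59,0.51,0],"delta_rot":[0,0,0],"claw":1},{"xyz":[0.92,0.72,0],"delta_rot":[0,0,0],"claw":1},{"xyz":[1.27,0.89,0],"delta_rot":[0,0,0],"claw":1},{"xyz":[1.64,1.03,0],"delta_rot":[0,0,0],"claw":1},{"xyz":[2.02,1.13,0],"delta_rot":[0,0,0],"claw":1},{"xyz":[2.4,1.19,0],"delta_rot":[0,0,0],"claw":1},{"xyz":[2.65,1.21,0],"delta_rot":[0,0,0],"claw":1},{"xyz":[2.65,1.21,0],"delta_rot":[0,0,0],"claw":1}]' 15; python3 -c "
from h import *
print(w2b(r.get_state()['tcp_pos']))"
```

```text
time_s: 23.15
tcp_pos: [0.5593, 0.1744, 0.1388]
eef_rot: [179.8, 0.1, 175.4]
contact_force: [1.3, 6.8, 0.4]
gripper_width: 0.0184
gripper_force: 14.8
[0.00354644 0.00187982]
```

```bash
python3 -m crank '[{"xyz":[0.08,0.05,0],"delta_rot":[0,0,0],"claw":1},{"xyz":[0.16,0.05,0],"delta_rot":[0,0,0],"claw":1},{"xyz":[0.24,0.05,0],"delta_rot":[0,0,0],"claw":1},{"xyz":[0.24,0.05,0],"delta_rot":[0,0,0],"claw":1}]' 15; python3 -c "
from h import *
print(w2b(r.get_state()['tcp_pos']))"
```

```text
time_s: 23.65
tcp_pos: [0.5528, 0.1754, 0.1386]
eef_rot: [179.9, 0.0, 175.3]
contact_force: [1.6, 5.2, 1.1]
gripper_width: 0.0185
gripper_force: 14.6
[-0.00301967  0.00240213]
```

```bash
python3 -m crank '[{"xyz":[0,-0.05,0],"delta_rot":[0,0,0],"claw":0.5},{"xyz":[0,-0.05,0],"delta_rot":[0,0,0],"claw":0.5},{"xyz":[0,-0.05,-0.5],"delta_rot":[0,0,0],"claw":0.5},{"xyz":[0,-0.05,-1.2],"delta_rot":[0,0,0],"claw":0.6},{"xyz":[-1.3,-0.05,-1.3],"delta_rot":[0,0,0],"claw":1},{"xyz":[-1.3,-0.05,-1.3],"delta_rot":[0,0,0],"claw":1},{"xyz":[-1.3,-0.05,-1.3],"delta_rot":[0,0,0],"claw":1},{"xyz":[-1.3,-0.05,-1.3],"delta_rot":[0,0,0],"claw":1}]' 15; python3 - <<'E'
from h import *
c=cap('wrist','pics/w12.png'); im=c['img']; s=r.get_state(); print(w2b(s["tcp_pos"]),s["tcp_pos"],s["gripper_width"])
P=[b2w(0,0,.159),b2w(0,.115,.161),b2w(0,-.115,.15),b2w(-.012,.04,.129),b2w(.012,.04,.129)]
print(proj(c,P).round(1))
E
```

```text
time_s: 24.65
tcp_pos: [0.5908, 0.1698, 0.1774]
eef_rot: [-180.0, -0.0, 175.4]
contact_force: [0.1, -0.6, 0.7]
gripper_width: 0.0025
gripper_force: 0.0
[3.54462214e-02 1.95272627e-05] [0.59093064 0.16993972 0.17751138] 0.001218258777977548
[[256.1 174.3]
 [434.4 175. ]
 [ 88.  171.4]
 [309.7 149.5]
 [308.  180.8]]
```

View pics/w12.png

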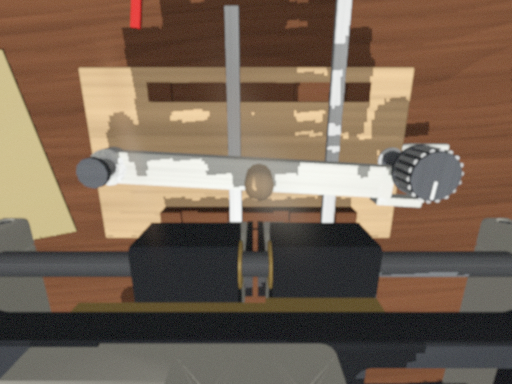

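The bar is nearly home: the peg is at (260,181) against (256,174) for home, and the fork is round the skewer at (395,183). I'll push the rest of the way with closed fingers.

```bash
python3 -m crank '[{"xyz":[0,0.1,0.6],"delta_rot":[0,0,0],"claw":1},{"xyz":[0,0.1,1.25],"delta_rot":[0,0,0],"claw":1},{"xyz":[0.15,0.1,1.25],"delta_rot":[0,0,0],"claw":1},{"xyz":[0.3,0.1,1.25],"delta_rot":[0,0,0],"claw":1},{"xyz":[0.4,0.1,1.25],"delta_rot":[0,0,0],"claw":1},{"xyz":[0.5,0.1,1.25],"delta_rot":[0,0,0],"claw":1},{"xyz":[0.5,0.1,1.25],"delta_rot":[0,0,0],"claw":1}]' 15; python3 -c "
from h import *
print(w2b(r.get_state()['tcp_pos']))"
```

```text
time_s: 25.58
tcp_pos: [0.5776, 0.1746, 0.1407]
eef_rot: [179.9, 0.1, 175.4]
contact_force: [2.8, -0.8, -0.1]
gripper_width: 0.0
gripper_force: 1.5
[0.02177253 0.00354814]
```

```bash
python3 -m crank '[{"xyz":[0.07,0,0],"delta_rot":[0,0,0],"claw":1},{"xyz":[0.14,0,0],"delta_rot":[0,0,0],"claw":1},{"xyz":[0.14,0,0],"delta_rot":[0,0,0],"claw":1}]' 15; python3 -c "
from h import *
print(w2b(r.get_state()['tcp_pos']))"
```

```text
time_s: 25.95
tcp_pos: [0.5757, 0.1749, 0.1411]
eef_rot: [179.9, 0.3, 175.4]
contact_force: [12.4, -3.4, -3.0]
gripper_width: 0.0005
gripper_force: 6.6
[0.01988065 0.00375388]
```

The bar is home: the stop was felt at 12 N with the finger 20 mm off. I'll back off and go to the nut.

```bash
python3 -m crank '[{"xyz":[-0.3,0,0],"delta_rot":[0,0,0],"claw":1},{"xyz":[-0.3,0,-1.5],"delta_rot":[0,0,0],"claw":0.5},{"xyz":[-0.3,0,-3],"delta_rot":[0,0,0],"claw":0},{"xyz":[-0.3,0,-3],"delta_rot":[0,0,0],"claw":0}]' 15; python3 - <<'E'
from h import *
s=r.get_state(); print(s["joints"].round(1),s["tcp_pos"])
plan(b2w(0,.1155,.2),175.34); plan(b2w(0,.1155,.2),90)
E
```

```text
time_s: 26.45
tcp_pos: [0.583, 0.1746, 0.2338]
eef_rot: [179.8, 0.3, 175.4]
contact_force: [0.2, 1.0, -0.7]
gripper_width: 0.0249
gripper_force: 0.0
[  35.1   13.9   -7.8    0.   -68.  -129.7] [0.5830255  0.17456017 0.2337593 ]
xyz [0.91 3.71 1.13] rot [0.2 0.3 0. ] dist 0.11964632977751051
xyz [0.91 3.71 1.13] rot [ 0.3  0.1 85.4] dist 0.11964632977751051
```

```bash
python3 -m crank '[{"xyz":[0.3,1.2,0.3],"delta_rot":[0,0,-10],"claw":0},{"xyz":[0.6,2.6,0.6],"delta_rot":[0,0,-20],"claw":0},{"xyz":[0.91,3.71,1],"delta_rot":[0,0,-30],"claw":0},{"xyz":[0.91,3.71,1],"delta_rot":[0,0,-40],"claw":0},{"xyz":[0.91,3.71,1],"delta_rot":[0,0,-50],"claw":0},{"xyz":[0.91,3.71,1],"delta_rot":[0,0,-60],"claw":0},{"xyz":[0.91,3.71,1],"delta_rot":[0,0,-70],"claw":0},{"xyz":[0.91,3.71,1],"delta_rot":[0,0,-80],"claw":0},{"xyz":[0.91,3.71,1],"delta_rot":[0,0,-90],"claw":0},{"xyz":[0.91,3.71,1],"delta_rot":[0,0,-100],"claw":0},{"xyz":[0.91,3.71,1],"delta_rot":[0,0,-110],"claw":0},{"xyz":[0.91,3.71,1],"delta_rot":[0,0,-120],"claw":0},{"xyz":[0.91,3.71,1],"delta_rot":[0,0,-130],"claw":0},{"xyz":[0.91,3.71,1],"delta_rot":[0,0,-140],"claw":0},{"xyz":[0.91,3.71,1],"delta_rot":[0,0,-150],"claw":0},{"xyz":[0.91,3.71,1],"delta_rot":[0,0,-150],"claw":0}]'; python3 -m crank '[{"xyz":[0,0,0],"delta_rot":[0,0,-10],"claw":0},{"xyz":[0,0,0],"delta_rot":[0,0,-20],"claw":0},{"xyz":[0,0,0],"delta_rot":[0,0,-30],"claw":0},{"xyz":[0,0,0],"delta_rot":[0,0,-40],"claw":0},{"xyz":[0,0,0],"delta_rot":[0,0,-50],"claw":0},{"xyz":[0,0,0],"delta_rot":[0,0,-60],"claw":0},{"xyz":[0,0,0],"delta_rot":[0,0,-70],"claw":0},{"xyz":[0,0,0],"delta_rot":[0,0,-80],"claw":0},{"xyz":[0,0,0],"delta_rot":[0,0,-90],"claw":0},{"xyz":[0,0,0],"delta_rot":[0,0,-100],"claw":0},{"xyz":[0,0,0],"delta_rot":[0,0,-110],"claw":0},{"xyz":[0,0,0],"delta_rot":[0,0,-120],"claw":0},{"xyz":[0,0,0],"delta_rot":[0,0,-130],"claw":0},{"xyz":[0,0,0],"delta_rot":[0,0,-130],"claw":0}]'; python3 - <<'E'
from h import *
s=r.get_state(); print(s["joints"].round(1),s["tcp_pos"],w2b(s["tcp_pos"]),s["eef_rot"])
c=cap('wrist','pics/w13.png')
print(proj(c,[b2w(0,.115,.161),b2w(0,.115,.137)]))
# nut blob: dark low-saturation near prediction
im=c['img'].astype(int); p=proj(c,[b2w(0,.115,.161)])[0].astype(int)
m=((im.max(2)-im.min(2)<30)&(im.max(2)<150)).astype(np.uint8); m[:, :]=cv2.morphologyEx(m,2,np.ones((3,3),np.uint8))
n,l,st,ce=cv2.connectedComponentsWithStats(m)
for i in range(1,n):
    if st[i,4]>300: print(st[i],ce[i].round())
S=s["eef_rot"]; plan(b2w(0,.1155,.138),S[2])
E
```

```text
time_s: 28.45
tcp_pos: [0.5628, 0.2866, 0.1988]
eef_rot: [179.9, 0.1, -34.7]
contact_force: [0.9, -0.1, -0.7]
gripper_width: 0.0879
gripper_force: 0.0
time_s: 30.2
tcp_pos: [0.5631, 0.2868, 0.1993]
eef_rot: [-179.9, 0.0, 95.1]
contact_force: [1.5, 0.2, 0.3]
gripper_width: 0.0876
gripper_force: 0.0
[ 44.6  17.6  -7.2  -0.  -65.2 140.4] [0.56307763 0.28679478 0.19933931] [-0.00180833  0.11422545] [-1.79941447e+02  2.59737884e-02  9.50758197e+01]
[[258.59591299 211.72612932]
 [258.25943765 201.57178198]]
[240 190  26  38 610] [251. 210.]
[    0   219   512   165 38050] [217. 312.]
[ 296  223  113   54 1254] [353. 250.]
[ 340  222  172   80 8272] [450. 262.]
xyz [0.03 0.07 2.05] rot [-0.   0.  -0.1] dist 0.06144873554922867
```

```bash
python3 -m crank '[{"xyz":[0.03,0.05,1],"delta_rot":[0,0,0],"claw":0},{"xyz":[0.03,0.05,1.7],"delta_rot":[0,0,0],"claw":0},{"xyz":[0.03,0.05,1.98],"delta_rot":[0,0,0],"claw":0.3},{"xyz":[0.03,0.05,1.98],"delta_rot":[0,0,0],"claw":1},{"xyz":[0.03,0.05,1.98],"delta_rot":[0,0,0],"claw":1},{"xyz":[0.03,0.05,1.98],"delta_rot":[0,0,0],"claw":1},{"xyz":[0.03,0.05,1.98],"delta_rot":[0,0,0],"claw":1},{"xyz":[0.03,0.05,1.98],"delta_rot":[0,0,0],"claw":1},{"xyz":[0.03,0.05,1.98],"delta_rot":[0,0,0],"claw":1}]' 50
```

```text
time_s: 31.38
tcp_pos: [0.5673, 0.2885, 0.1411]
eef_rot: [179.8, -0.1, 95.3]
contact_force: [9.5, -0.8, -3.8]
gripper_width: 0.0331
gripper_force: 50.0
```

```bash
python3 -m crank '[{"xyz":[0,0.07,0],"delta_rot":[0,0,0],"claw":1},{"xyz":[0,0.07,0],"delta_rot":[0,0,10],"claw":1},{"xyz":[0,0.07,0],"delta_rot":[0,0,20],"claw":1},{"xyz":[0,0.07,0],"delta_rot":[0,0,30],"claw":1},{"xyz":[0,0.07,0],"delta_rot":[0,0,40],"claw":1},{"xyz":[0,0.07,0],"delta_rot":[0,0,40],"claw":1}]' 50; python3 -c "
from h import *
s=r.get_state();print(s['moment'],s['joints'].round(1))"
```

```text
time_s: 32.12
tcp_pos: [0.5664, 0.2887, 0.141]
eef_rot: [-180.0, -0.0, 55.4]
contact_force: [-4.4, 1.3, 5.6]
gripper_width: 0.0331
gripper_force: 50.0
[ 0.63160483  1.9041367  -0.2876963 ] [ 4.450e+01  2.060e+01 -1.100e+01 -1.000e-01 -5.840e+01  1.009e+02]
```

```bash
python3 -m crank '[{"xyz":[0,0,0],"delta_rot":[0,0,10],"claw":1},{"xyz":[0,0,0],"delta_rot":[0,0,20],"claw":1},{"xyz":[0,0,0],"delta_rot":[0,0,30],"claw":1},{"xyz":[0,0,0],"delta_rot":[0,0,40],"claw":1},{"xyz":[0,0,0],"delta_rot":[0,0,50],"claw":1},{"xyz":[0,0,0],"delta_rot":[0,0,60],"claw":1},{"xyz":[0,0,0],"delta_rot":[0,0,70],"claw":1},{"xyz":[0,0,0],"delta_rot":[0,0,80],"claw":1},{"xyz":[0,0,0],"delta_rot":[0,0,90],"claw":1},{"xyz":[0,0,0],"delta_rot":[0,0,100],"claw":1},{"xyz":[0,0,0],"delta_rot":[0,0,110],"claw":1},{"xyz":[0,0,0],"delta_rot":[0,0,120],"claw":1},{"xyz":[0,0,0],"delta_rot":[0,0,130],"claw":1},{"xyz":[0,0,0],"delta_rot":[0,0,130],"claw":1}]' 50; python3 -c "
from h import *
s=r.get_state();print(s['moment'],s['joints'].round(1),w2b(s['tcp_pos']))"
```

```text
time_s: 33.88
tcp_pos: [0.5669, 0.2913, 0.141]
eef_rot: [-179.8, 0.2, -74.5]
contact_force: [-4.3, 10.0, 2.3]
gripper_width: 0.0328
gripper_force: 50.0
[ 3.79305612  1.674283   -0.24615379] [ 44.6  20.6 -10.9  -0.1 -58.2 -29.1] [0.00165219 0.11904671]
```

The nut has turned about 3.0 rad. I'll release and go to the lever to feel where the resistance starts.

```bash
sed -i 's/^BC=.*; BY/BC=np.array([.5573,.1760]); BY/' h.py; python3 -m crank '[{"xyz":[0,0,0],"delta_rot":[0,0,0],"claw":0.4},{"xyz":[0,0,0],"delta_rot":[0,0,0],"claw":0.2},{"xyz":[0,0,-1],"delta_rot":[0,0,0],"claw":0.2},{"xyz":[0,0,-2],"delta_rot":[0,0,10],"claw":0.2},{"xyz":[0,0,-2.5],"delta_rot":[0,0,20],"claw":0.2},{"xyz":[0,0,-2.5],"delta_rot":[0,0,20],"claw":0.2}]' 20; python3 -c "
from h import *
plan(b2w(0,.192,.2),-94.66);plan(b2w(0,.192,.02),-94.66)"
```

```text
time_s: 34.62
tcp_pos: [0.5675, 0.2881, 0.2165]
eef_rot: [-179.9, 0.1, -94.5]
contact_force: [-0.1, 0.3, 0.1]
gripper_width: 0.07
gripper_force: 0.0
xyz [-2.65  0.03  0.55] rot [-0.1  0.1  0.1] dist 0.0811271286398664
xyz [-2.64  0.04  6.55] rot [-0.1  0.1  0.1] dist 0.21197522884560685
```

```bash
python3 -m crank '[{"xyz":[-1.4,0,0],"delta_rot":[0,0,0],"claw":0.2},{"xyz":[-2.65,0.03,0.6],"delta_rot":[0,0,0],"claw":0.3},{"xyz":[-2.65,0.03,2.5],"delta_rot":[0,0,0],"claw":0.4},{"xyz":[-2.65,0.03,4.3],"delta_rot":[0,0,0],"claw":0.4},{"xyz":[-2.65,0.03,5.6],"delta_rot":[0,0,0],"claw":0.4},{"xyz":[-2.65,0.03,6.4],"delta_rot":[0,0,0],"claw":0.4},{"xyz":[-2.65,0.03,6.4],"delta_rot":[0,0,0],"claw":0.4}]' 20; python3 -m crank '[{"xyz":[0,0,0],"delta_rot":[0,0,0],"claw":1},{"xyz":[0,0,0],"delta_rot":[0,0,0],"claw":1},{"xyz":[0,0,0],"delta_rot":[0,0,0],"claw":1},{"xyz":[0,0,0],"delta_rot":[0,0,0],"claw":1},{"xyz":[0,0,0],"delta_rot":[0,0,0],"claw":1},{"xyz":[0,0,0],"delta_rot":[0,0,0],"claw":1},{"xyz":[0,0,0],"delta_rot":[0,0,0],"claw":1}]' 20;  python3 -c "
from h import *
s=r.get_state();t=s['tcp_pos'];print(w2b(t),t[2])
import math
# grip point on handle = lever tip now; arc steps relative (tool x=-box y, tool z=-z)
L=.0846;a0=math.atan2(-35,77)
for q in [.1,.2,.3,.4,.5,.6,.7,.8,.9,1.0,1.1,1.2,1.3,1.4,1.45]:
    print(q,round(-L*(math.cos(a0+q)-math.cos(a0))/.03,2),round(-L*(math.sin(a0+q)-math.sin(a0))/.03,2))"
```

```text
time_s: 35.5
tcp_pos: [0.5708, 0.3655, 0.02]
eef_rot: [179.8, -0.3, -94.4]
contact_force: [-1.3, -0.3, -1.0]
gripper_width: 0.0528
gripper_force: 0.0
time_s: 36.38
tcp_pos: [0.5734, 0.3677, 0.0241]
eef_rot: [-179.9, 0.0, -94.6]
contact_force: [4.8, -3.1, 2.6]
gripper_width: 0.0139
gripper_force: 20.0
[0.00042702 0.19241851] 0.024060883863263084
0.1 -0.1 -0.26
0.2 -0.18 -0.53
0.3 -0.23 -0.81
0.4 -0.25 -1.09
0.5 -0.25 -1.37
0.6 -0.21 -1.65
0.7 -0.15 -1.93
0.8 -0.06 -2.2
0.9 0.06 -2.45
1.0 0.2 -2.7
1.1 0.36 -2.93
1.2 0.55 -3.14
1.3 0.76 -3.33
1.4 0.98 -3.5
1.45 1.1 -3.57
```

```bash
f(){ grep -E 'tcp_pos|contact'|tr '\n' ' ';echo; }
python3 -m crank '[{"xyz":[-0.1,0,-0.26],"delta_rot":[0,0,0],"claw":1},{"xyz":[-0.18,0,-0.53],"delta_rot":[0,0,0],"claw":1},{"xyz":[-0.23,0,-0.81],"delta_rot":[0,0,0],"claw":1},{"xyz":[-0.23,0,-0.81],"delta_rot":[0,0,0],"claw":1}]' 20|f
python3 -m crank '[{"xyz":[-0.02,0,-0.28],"delta_rot":[0,0,0],"claw":1},{"xyz":[-0.02,0,-0.28],"delta_rot":[0,0,0],"claw":1}]'|f
python3 -m crank '[{"xyz":[0,0,-0.28],"delta_rot":[0,0,0],"claw":1},{"xyz":[0,0,-0.28],"delta_rot":[0,0,0],"claw":1}]'|f
python3 -m crank '[{"xyz":[0.04,0,-0.28],"delta_rot":[0,0,0],"claw":1},{"xyz":[0.04,0,-0.28],"delta_rot":[0,0,0],"claw":1}]'|f
python3 -m crank '[{"xyz":[0.06,0,-0.28],"delta_rot":[0,0,0],"claw":1},{"xyz":[0.06,0,-0.28],"delta_rot":[0,0,0],"claw":1}]'|f
python3 -m crank '[{"xyz":[0.09,0,-0.27],"delta_rot":[0,0,0],"claw":1},{"xyz":[0.09,0,-0.27],"delta_rot":[0,0,0],"claw":1}]'|f
python3 -m crank '[{"xyz":[0.12,0,-0.25],"delta_rot":[0,0,0],"claw":1},{"xyz":[0.12,0,-0.25],"delta_rot":[0,0,0],"claw":1}]'
python3 -c "
from h import *
print(w2b(r.get_state()['tcp_pos']))"
```

```text
tcp_pos: [0.5738, 0.3736, 0.0481] contact_force: [6.0, -5.0, 0.5] 
tcp_pos: [0.5738, 0.3741, 0.0563] contact_force: [6.0, -4.8, 0.1] 
tcp_pos: [0.5737, 0.3738, 0.0646] contact_force: [7.3, -4.9, -0.0] 
tcp_pos: [0.5737, 0.3726, 0.073] contact_force: [6.9, -5.0, -1.0] 
tcp_pos: [0.5735, 0.3707, 0.0813] contact_force: [6.7, -4.4, -1.3] 
tcp_pos: [0.5732, 0.368, 0.0893] contact_force: [7.6, -5.1, -2.3] 
time_s: 38.38
tcp_pos: [0.573, 0.3645, 0.0967]
eef_rot: [-180.0, -0.1, -94.7]
contact_force: [7.2, -4.8, -1.7]
gripper_width: 0.0139
gripper_force: 20.0
[0.00031228 0.18917515]
```

```bash
f(){ grep -E 'tcp_pos|contact'|tr '\n' ' ';echo; }
python3 -m crank '[{"xyz":[0.14,0,-0.25],"delta_rot":[0,0,0],"claw":1},{"xyz":[0.14,0,-0.25],"delta_rot":[0,0,0],"claw":1}]'|f
python3 -m crank '[{"xyz":[0.16,0,-0.23],"delta_rot":[0,0,0],"claw":1},{"xyz":[0.16,0,-0.23],"delta_rot":[0,0,0],"claw":1}]'|f
python3 -m crank '[{"xyz":[0.19,0,-0.21],"delta_rot":[0,0,0],"claw":1},{"xyz":[0.19,0,-0.21],"delta_rot":[0,0,0],"claw":1}]'|f
```

```text
tcp_pos: [0.5727, 0.3602, 0.1041] contact_force: [7.8, -3.9, -2.9] 
tcp_pos: [0.5722, 0.3554, 0.1108] contact_force: [8.1, -5.3, -3.5] 
tcp_pos: [0.5717, 0.3498, 0.1171] contact_force: [9.3, -3.8, -3.8]
```

There is no clear resistance by q≈1.2. I'll release and see from the scene camera whether the lever springs back.

```bash
python3 -m crank '[{"xyz":[0,0,0],"delta_rot":[0,0,0],"claw":0.5},{"xyz":[0,0,0],"delta_rot":[0,0,0],"claw":0.4},{"xyz":[0,0,-1],"delta_rot":[0,0,0],"claw":0.4},{"xyz":[0,0,-2.5],"delta_rot":[0,0,0],"claw":0.4},{"xyz":[0,0,-4],"delta_rot":[0,0,0],"claw":0.4},{"xyz":[2,0,-6],"delta_rot":[0,0,0],"claw":0.4},{"xyz":[3,0,-7],"delta_rot":[0,0,0],"claw":0.4},{"xyz":[3,0,-7],"delta_rot":[0,0,0],"claw":0.4}]' 20
cat > lev.py <<'E'
from h import *
import sys
c=cap('scene'); im=c['img'].astype(int)
# handle strip = line from the pivot; brightness along each candidate handle direction
L=[]
for q in np.arange(0,1.46,.05):
    a=np.arctan2(-35,77)+q
    v=[]
    for rr in np.linspace(.05,.09,9):
        p=proj(c,b2w(0,.115+rr*np.cos(a),.066+rr*np.sin(a)))[0].round().astype(int); v.append(im[p[1],p[0]].min())
    L.append((round(q,2),int(np.mean(v)),int(np.min(v))))
print(L)
p=proj(c,[b2w(0,.115,.066),b2w(0,.192,.031),b2w(0,.196,.089),b2w(0,.163,.136)]); print(p.round())
i=c['img'][110:250,290:430]
if len(sys.argv)>1: cv2.imwrite(sys.argv[1],cv2.resize(i,None,fx=4,fy=4,interpolation=2))
h=cv2.cvtColor(i,cv2.COLOR_BGR2HSV); m=((h[...,1]<50)&(h[...,2]>130)).astype(np.uint8)
n,l,st,ce=cv2.connectedComponentsWithStats(m)
for k in range(1,n):
    if st[k,4]>15: print("bright",st[k]+[290,110,0,0,0],(ce[k]+[290,110]).round())
E
python3 lev.py pics/s2.png
```

```text
time_s: 40.12
tcp_pos: [0.5645, 0.26, 0.3329]
eef_rot: [-179.7, 0.3, -94.7]
contact_force: [-0.6, 0.4, -1.0]
gripper_width: 0.0525
gripper_force: 0.0
[(np.float64(0.0), 46, 43), (np.float64(0.05), 45, 43), (np.float64(0.1), 45, 42), (np.float64(0.15), 46, 42), (np.float64(0.2), 46, 45), (np.float64(0.25), 46, 43), (np.float64(0.3), 46, 43), (np.float64(0.35), 46, 43), (np.float64(0.4), 46, 44), (np.float64(0.45), 48, 46), (np.float64(0.5), 47, 44), (np.float64(0.55), 50, 43), (np.float64(0.6), 54, 42), (np.float64(0.65), 59, 43), (np.float64(0.7), 73, 42), (np.float64(0.75), 84, 40), (np.float64(0.8), 99, 42), (np.float64(0.85), 101, 45), (np.float64(0.9), 116, 45), (np.float64(0.95), 132, 45), (np.float64(1.0), 141, 69), (np.float64(1.05), 143, 69), (np.float64(1.1), 154, 126), (np.float64(1.15), 153, 126), (np.float64(1.2), 155, 125), (np.float64(1.25), 141, 110), (np.float64(1.3), 119, 68), (np.float64(1.35), 93, 48), (np.float64(1.4), 77, 48), (np.float64(1.45), 69, 44)]
[[335. 178.]
 [355. 176.]
 [361. 163.]
 [355. 155.]]
bright [345 116  29  25 149] [360. 128.]
bright [290 147  72  55 862] [320. 174.]
bright [388 165  25  19  65] [401. 174.]
```

The lever stayed at about 1.15, so it is not engaged yet. I'll turn the nut 100° more.

```bash
python3 -c "
from h import *
plan(b2w(0,.115,.141),-94.66); print(r.get_state()['joints'].round(0))"
```

```text
xyz [-0.98  0.01  6.32] rot [-0.2  0.2 -0. ] dist 0.19181534444542914
[ 43.  13.   3.  -0. -80. -47.]
```

```bash
python3 -m crank '[{"xyz":[-0.98,0,1.5],"delta_rot":[0,0,0],"claw":0.43},{"xyz":[-0.98,0,3.5],"delta_rot":[0,0,0],"claw":0.43},{"xyz":[-0.98,0,5.3],"delta_rot":[0,0,0],"claw":0.43},{"xyz":[-0.98,0,6.2],"delta_rot":[0,0,0],"claw":0.43},{"xyz":[-0.98,0,6.25],"delta_rot":[0,0,0],"claw":0.43},{"xyz":[-0.98,0,6.25],"delta_rot":[0,0,0],"claw":1},{"xyz":[-0.98,0,6.25],"delta_rot":[0,0,0],"claw":1},{"xyz":[-0.98,0,6.25],"delta_rot":[0,0,0],"claw":1},{"xyz":[-0.98,0,6.25],"delta_rot":[0,0,0],"claw":1},{"xyz":[-0.98,0,6.25],"delta_rot":[0,0,0],"claw":1}]' 50
```

```text
time_s: 41.42
tcp_pos: [0.5673, 0.2914, 0.1418]
eef_rot: [-179.9, 0.1, -94.6]
contact_force: [1.5, 0.2, 5.8]
gripper_width: 0.0326
gripper_force: 50.0
```

```bash
python3 -m crank '[{"xyz":[0,0,0],"delta_rot":[0,0,10],"claw":1},{"xyz":[0,0,0],"delta_rot":[0,0,20],"claw":1},{"xyz":[0,0,0],"delta_rot":[0,0,30],"claw":1},{"xyz":[0,0,0],"delta_rot":[0,0,40],"claw":1},{"xyz":[0,0,0],"delta_rot":[0,0,50],"claw":1},{"xyz":[0,0,0],"delta_rot":[0,0,60],"claw":1},{"xyz":[0,0,0],"delta_rot":[0,0,70],"claw":1},{"xyz":[0,0,0],"delta_rot":[0,0,80],"claw":1},{"xyz":[0,0,0],"delta_rot":[0,0,90],"claw":1},{"xyz":[0,0,0],"delta_rot":[0,0,100],"claw":1},{"xyz":[0,0,0],"delta_rot":[0,0,100],"claw":1},{"xyz":[0,0,0],"delta_rot":[0,0,100],"claw":0.5},{"xyz":[0,0,0],"delta_rot":[0,0,100],"claw":0.43},{"xyz":[0,0,0],"delta_rot":[0,0,100],"claw":0.43},{"xyz":[0,0,-1],"delta_rot":[0,0,100],"claw":0.43},{"xyz":[0,0,-3],"delta_rot":[0,0,100],"claw":0.43},{"xyz":[0,0,-5],"delta_rot":[0,0,90],"claw":0.43},{"xyz":[0.5,0,-6.3],"delta_rot":[0,0,80],"claw":0.43},{"xyz":[1,0,-6.3],"delta_rot":[0,0,70],"claw":0.43}]' 50; python3 lev.py pics/s3.png
```

```text
time_s: 43.8
tcp_pos: [0.5647, 0.2614, 0.3334]
eef_rot: [179.9, 0.3, -164.3]
contact_force: [0.7, 0.1, -0.6]
gripper_width: 0.0499
gripper_force: 0.0
[(np.float64(0.0), 46, 43), (np.float64(0.05), 45, 43), (np.float64(0.1), 46, 45), (np.float64(0.15), 46, 43), (np.float64(0.2), 45, 44), (np.float64(0.25), 46, 44), (np.float64(0.3), 46, 44), (np.float64(0.35), 46, 43), (np.float64(0.4), 46, 45), (np.float64(0.45), 48, 46), (np.float64(0.5), 47, 44), (np.float64(0.55), 50, 43), (np.float64(0.6), 54, 43), (np.float64(0.65), 59, 42), (np.float64(0.7), 73, 43), (np.float64(0.75), 84, 43), (np.float64(0.8), 99, 43), (np.float64(0.85), 101, 45), (np.float64(0.9), 116, 45), (np.float64(0.95), 132, 42), (np.float64(1.0), 141, 69), (np.float64(1.05), 143, 69), (np.float64(1.1), 153, 126), (np.float64(1.15), 153, 125), (np.float64(1.2), 155, 123), (np.float64(1.25), 141, 110), (np.float64(1.3), 117, 65), (np.float64(1.35), 91, 49), (np.float64(1.4), 76, 44), (np.float64(1.45), 68, 45)]
[[335. 178.]
 [355. 176.]
 [361. 163.]
 [355. 155.]]
bright [345 115  29  26 154] [359. 128.]
bright [290 144  72  58 886] [319. 173.]
bright [340 154   8   3  17] [343. 155.]
bright [388 165  25  19  63] [401. 174.]
```

```bash
python3 -m crank '[{"xyz":[0,0,0],"delta_rot":[0,0,-10],"claw":0.43},{"xyz":[0,0,0],"delta_rot":[0,0,-20],"claw":0.43},{"xyz":[0,0,0],"delta_rot":[0,0,-30],"claw":0.43},{"xyz":[0,0,0],"delta_rot":[0,0,-40],"claw":0.43},{"xyz":[0,0,0],"delta_rot":[0,0,-50],"claw":0.43},{"xyz":[0,0,0],"delta_rot":[0,0,-60],"claw":0.43},{"xyz":[0,0,0],"delta_rot":[0,0,-69.6],"claw":0.43},{"xyz":[0,0,0],"delta_rot":[0,0,-69.6],"claw":0.43}]'; python3 -c "
from h import *
plan([.5725,.3495,.1165],-94.66)"
```

```text
time_s: 44.85
tcp_pos: [0.5634, 0.261, 0.3287]
eef_rot: [180.0, -0.0, -95.2]
contact_force: [0.8, 0.1, -0.1]
gripper_width: 0.0497
gripper_force: 0.0
xyz [-2.97 -0.04  7.07] rot [ 0.  -0.  -0.5] dist 0.230077740891138
```

```bash
f(){ grep -E 'tcp_pos|contact|width'|tr '\n' ' ';echo; }
python3 -m crank '[{"xyz":[-2.97,-0.04,1.5],"delta_rot":[0,0,-0.5],"claw":0.43},{"xyz":[-2.97,-0.04,3.5],"delta_rot":[0,0,-0.5],"claw":0.43},{"xyz":[-2.97,-0.04,5.5],"delta_rot":[0,0,-0.5],"claw":0.43},{"xyz":[-2.97,-0.04,6.8],"delta_rot":[0,0,-0.5],"claw":0.43},{"xyz":[-2.97,-0.04,7.05],"delta_rot":[0,0,-0.5],"claw":0.43},{"xyz":[-2.97,-0.04,7.05],"delta_rot":[0,0,-0.5],"claw":1},{"xyz":[-2.97,-0.04,7.05],"delta_rot":[0,0,-0.5],"claw":1},{"xyz":[-2.97,-0.04,7.05],"delta_rot":[0,0,-0.5],"claw":1},{"xyz":[-2.97,-0.04,7.05],"delta_rot":[0,0,-0.5],"claw":1},{"xyz":[-2.97,-0.04,7.05],"delta_rot":[0,0,-0.5],"claw":1},{"xyz":[-2.97,-0.04,7.05],"delta_rot":[0,0,-0.5],"claw":1},{"xyz":[-2.97,-0.04,7.05],"delta_rot":[0,0,-0.5],"claw":1}]' 20|f
python3 -m crank '[{"xyz":[-0.19,0,0.21],"delta_rot":[0,0,0],"claw":1},{"xyz":[-0.19,0,0.21],"delta_rot":[0,0,0],"claw":1}]'|f
python3 -m crank '[{"xyz":[-0.16,0,0.23],"delta_rot":[0,0,0],"claw":1},{"xyz":[-0.16,0,0.23],"delta_rot":[0,0,0],"claw":1}]'|f
python3 -m crank '[{"xyz":[-0.14,0,0.25],"delta_rot":[0,0,0],"claw":1},{"xyz":[-0.14,0,0.25],"delta_rot":[0,0,0],"claw":1}]'|f
python3 -m crank '[{"xyz":[-0.12,0,0.25],"delta_rot":[0,0,0],"claw":1},{"xyz":[-0.12,0,0.25],"delta_rot":[0,0,0],"claw":1}]'|f
python3 -m crank '[{"xyz":[-0.09,0,0.27],"delta_rot":[0,0,0],"claw":1},{"xyz":[-0.09,0,0.27],"delta_rot":[0,0,0],"claw":1}]'|f
python3 -m crank '[{"xyz":[-0.06,0,0.28],"delta_rot":[0,0,0],"claw":1},{"xyz":[-0.06,0,0.28],"delta_rot":[0,0,0],"claw":1}]'|f
python3 -m crank '[{"xyz":[-0.04,0,0.28],"delta_rot":[0,0,0],"claw":1},{"xyz":[-0.04,0,0.28],"delta_rot":[0,0,0],"claw":1}]'|f
```

```text
tcp_pos: [0.5723, 0.3502, 0.1186] contact_force: [-5.4, 2.7, 3.5] gripper_width: 0.0134 
tcp_pos: [0.5728, 0.3564, 0.1118] contact_force: [-3.3, 3.8, 1.5] gripper_width: 0.0136 
tcp_pos: [0.5732, 0.3614, 0.1047] contact_force: [-4.1, 5.4, 0.5] gripper_width: 0.0134 
tcp_pos: [0.5736, 0.3656, 0.0972] contact_force: [-3.9, 5.3, 1.4] gripper_width: 0.0137 
tcp_pos: [0.5738, 0.3689, 0.0897] contact_force: [-3.6, 3.4, 2.0] gripper_width: 0.0138 
tcp_pos: [0.574, 0.3717, 0.0816] contact_force: [-3.5, 3.8, 1.7] gripper_width: 0.0141 
tcp_pos: [0.5742, 0.3736, 0.0731] contact_force: [-3.5, 4.1, 2.4] gripper_width: 0.0136 
tcp_pos: [0.5743, 0.3746, 0.0647] contact_force: [-3.7, 3.4, 1.2] gripper_width: 0.0137
```

```bash
f(){ grep -E 'tcp_pos|contact'|tr '\n' ' ';echo; }
python3 -m crank '[{"xyz":[0.04,0,-0.28],"delta_rot":[0,0,0],"claw":1},{"xyz":[0.04,0,-0.28],"delta_rot":[0,0,0],"claw":1}]'|f
python3 -m crank '[{"xyz":[0.06,0,-0.28],"delta_rot":[0,0,0],"claw":1},{"xyz":[0.06,0,-0.28],"delta_rot":[0,0,0],"claw":1}]'|f
python3 -m crank '[{"xyz":[0.09,0,-0.27],"delta_rot":[0,0,0],"claw":1},{"xyz":[0.09,0,-0.27],"delta_rot":[0,0,0],"claw":1}]'|f
python3 -m crank '[{"xyz":[0.12,0,-0.25],"delta_rot":[0,0,0],"claw":1},{"xyz":[0.12,0,-0.25],"delta_rot":[0,0,0],"claw":1}]'|f
python3 -m crank '[{"xyz":[0.14,0,-0.25],"delta_rot":[0,0,0],"claw":1},{"xyz":[0.14,0,-0.25],"delta_rot":[0,0,0],"claw":1}]'|f
python3 -m crank '[{"xyz":[0.16,0,-0.23],"delta_rot":[0,0,0],"claw":1},{"xyz":[0.16,0,-0.23],"delta_rot":[0,0,0],"claw":1}]'|f
python3 -m crank '[{"xyz":[0.19,0,-0.21],"delta_rot":[0,0,0],"claw":1},{"xyz":[0.19,0,-0.21],"delta_rot":[0,0,0],"claw":1}]'|f
```

```text
tcp_pos: [0.5742, 0.373, 0.0735] contact_force: [-4.3, 3.8, 1.1] 
tcp_pos: [0.574, 0.3706, 0.0819] contact_force: [-5.0, 3.6, 0.4] 
tcp_pos: [0.5738, 0.3674, 0.0899] contact_force: [-5.4, 1.1, 0.3] 
tcp_pos: [0.5735, 0.3637, 0.0971] contact_force: [-5.0, 2.4, 0.1] 
tcp_pos: [0.5731, 0.3592, 0.1044] contact_force: [-6.2, 0.9, -1.4] 
tcp_pos: [0.5727, 0.3541, 0.1112] contact_force: [-5.9, -0.0, -2.5] 
tcp_pos: [0.5722, 0.3484, 0.1176] contact_force: [-6.1, 0.0, -1.5]
```

Tangential force stayed flat in the first test. Now it rises by about 2 N from q≈0.8 up to 1.1, so resistance begins at about 0.8. I'll reopen the lever partway, then give the nut another 45° to bring the onset to about 0.7.

```bash
python3 -m crank '[{"xyz":[-0.19,0,0.21],"delta_rot":[0,0,0],"claw":1},{"xyz":[-0.35,0,0.44],"delta_rot":[0,0,0],"claw":1},{"xyz":[-0.49,0,0.69],"delta_rot":[0,0,0],"claw":1},{"xyz":[-0.61,0,0.94],"delta_rot":[0,0,0],"claw":1},{"xyz":[-0.7,0,1.21],"delta_rot":[0,0,0],"claw":1},{"xyz":[-0.76,0,1.49],"delta_rot":[0,0,0],"claw":1},{"xyz":[-0.8,0,1.77],"delta_rot":[0,0,0],"claw":1},{"xyz":[-0.8,0,1.77],"delta_rot":[0,0,0],"claw":0.4},{"xyz":[-0.8,0,1.77],"delta_rot":[0,0,0],"claw":0.4},{"xyz":[-0.8,0,0.5],"delta_rot":[0,0,0],"claw":0.4},{"xyz":[-0.8,0,-1.2],"delta_rot":[0,0,0],"claw":0.4},{"xyz":[-0.5,0,-2.6],"delta_rot":[0,0,0],"claw":0.4},{"xyz":[1,0,-3],"delta_rot":[0,0,0],"claw":0.4},{"xyz":[1.9,0,-3],"delta_rot":[0,0,0],"claw":0.4},{"xyz":[1.9,0,-3],"delta_rot":[0,0,0],"claw":0.4}]' 20; python3 -c "
from h import *
plan([.5673,.2914,.1418],-94.66)"
```

```text
time_s: 51.72
tcp_pos: [0.5685, 0.2906, 0.2082]
eef_rot: [-180.0, 0.0, -94.7]
contact_force: [0.6, -0.5, 0.2]
gripper_width: 0.0523
gripper_force: 0.0
xyz [-0.02  0.04  2.21] rot [-0.  0. -0.] dist 0.06639653486691488
```

```bash
python3 -m crank '[{"xyz":[-0.02,-0.03,1.2],"delta_rot":[0,0,0],"claw":0.4},{"xyz":[-0.02,-0.03,2.15],"delta_rot":[0,0,0],"claw":0.4},{"xyz":[-0.02,-0.03,2.15],"delta_rot":[0,0,0],"claw":1},{"xyz":[-0.02,-0.03,2.15],"delta_rot":[0,0,0],"claw":1},{"xyz":[-0.02,-0.03,2.15],"delta_rot":[0,0,0],"claw":1},{"xyz":[-0.02,-0.03,2.15],"delta_rot":[0,0,0],"claw":1},{"xyz":[-0.02,-0.03,2.15],"delta_rot":[0,0,0],"claw":1},{"xyz":[-0.02,-0.03,2.15],"delta_rot":[0,0,10],"claw":1},{"xyz":[-0.02,-0.03,2.15],"delta_rot":[0,0,20],"claw":1},{"xyz":[-0.02,-0.03,2.15],"delta_rot":[0,0,30],"claw":1},{"xyz":[-0.02,-0.03,2.15],"delta_rot":[0,0,40],"claw":1},{"xyz":[-0.02,-0.03,2.15],"delta_rot":[0,0,45],"claw":1},{"xyz":[-0.02,-0.03,2.15],"delta_rot":[0,0,45],"claw":1}]' 50
```

```text
time_s: 53.35
tcp_pos: [0.5701, 0.2925, 0.1437]
eef_rot: [-179.9, 0.0, -139.6]
contact_force: [4.6, -3.1, -6.7]
gripper_width: 0.0329
gripper_force: 50.0
```

```bash
python3 -m crank '[{"xyz":[0,0,0],"delta_rot":[0,0,0],"claw":0.5},{"xyz":[0,0,0],"delta_rot":[0,0,0],"claw":0.4},{"xyz":[0,0,-1],"delta_rot":[0,0,0],"claw":0.4},{"xyz":[0,0,-2.3],"delta_rot":[0,0,-10],"claw":0.4},{"xyz":[0,0,-2.3],"delta_rot":[0,0,-20],"claw":0.4},{"xyz":[0,0,-2.3],"delta_rot":[0,0,-30],"claw":0.4},{"xyz":[0,0,-2.3],"delta_rot":[0,0,-40],"claw":0.4},{"xyz":[0,0,-2.3],"delta_rot":[0,0,-45],"claw":0.4},{"xyz":[0,0,-2.3],"delta_rot":[0,0,-45],"claw":0.4}]' 20;  python3 lev.py | head -1 | sed 's/np.float64//g'; python3 -c "
from h import *
plan([.5743,.3743,.0645],-94.66)"
```

```text
time_s: 54.48
tcp_pos: [0.5694, 0.2936, 0.213]
eef_rot: [-179.9, 0.1, -94.6]
contact_force: [-0.3, -0.1, 0.0]
gripper_width: 0.0526
gripper_force: 0.0
[((0.0), 68, 43), ((0.05), 83, 44), ((0.1), 116, 43), ((0.15), 140, 44), ((0.2), 162, 45), ((0.25), 186, 61), ((0.3), 201, 70), ((0.35), 207, 122), ((0.4), 212, 139), ((0.45), 219, 207), ((0.5), 217, 212), ((0.55), 194, 106), ((0.6), 168, 83), ((0.65), 138, 51), ((0.7), 85, 50), ((0.75), 61, 44), ((0.8), 45, 44), ((0.85), 44, 41), ((0.9), 44, 41), ((0.95), 45, 44), ((1.0), 45, 44), ((1.05), 44, 44), ((1.1), 45, 44), ((1.15), 45, 44), ((1.2), 48, 43), ((1.25), 49, 46), ((1.3), 55, 44), ((1.35), 57, 45), ((1.4), 67, 44), ((1.45), 68, 45)]
xyz [-2.69  0.06  4.95] rot [-0.  0.  0.] dist 0.1689931739698063
```

```bash
f(){ grep -E 'tcp_pos|contact|width'|tr '\n' ' ';echo; }
python3 -m crank '[{"xyz":[-1.4,0.03,0],"delta_rot":[0,0,0],"claw":0.4},{"xyz":[-2.69,0.05,1],"delta_rot":[0,0,0],"claw":0.4},{"xyz":[-2.69,0.05,2.8],"delta_rot":[0,0,0],"claw":0.4},{"xyz":[-2.69,0.05,4.3],"delta_rot":[0,0,0],"claw":0.4},{"xyz":[-2.69,0.05,4.9],"delta_rot":[0,0,0],"claw":0.4},{"xyz":[-2.69,0.05,4.9],"delta_rot":[0,0,0],"claw":1},{"xyz":[-2.69,0.05,4.9],"delta_rot":[0,0,0],"claw":1},{"xyz":[-2.69,0.05,4.9],"delta_rot":[0,0,0],"claw":1},{"xyz":[-2.69,0.05,4.9],"delta_rot":[0,0,0],"claw":1},{"xyz":[-2.69,0.05,4.9],"delta_rot":[0,0,0],"claw":1},{"xyz":[-2.69,0.05,4.9],"delta_rot":[0,0,0],"claw":1}]' 30|f
python3 -m crank '[{"xyz":[0.04,0,-0.28],"delta_rot":[0,0,0],"claw":1},{"xyz":[0.04,0,-0.28],"delta_rot":[0,0,0],"claw":1}]'|f
python3 -m crank '[{"xyz":[0.06,0,-0.28],"delta_rot":[0,0,0],"claw":1},{"xyz":[0.06,0,-0.28],"delta_rot":[0,0,0],"claw":1}]'|f
python3 -m crank '[{"xyz":[0.09,0,-0.27],"delta_rot":[0,0,0],"claw":1},{"xyz":[0.09,0,-0.27],"delta_rot":[0,0,0],"claw":1}]'|f
python3 -m crank '[{"xyz":[0.12,0,-0.25],"delta_rot":[0,0,0],"claw":1},{"xyz":[0.12,0,-0.25],"delta_rot":[0,0,0],"claw":1}]'|f
python3 -m crank '[{"xyz":[0.14,0,-0.25],"delta_rot":[0,0,0],"claw":1},{"xyz":[0.14,0,-0.25],"delta_rot":[0,0,0],"claw":1}]'|f
python3 -m crank '[{"xyz":[0.16,0,-0.23],"delta_rot":[0,0,0],"claw":1},{"xyz":[0.16,0,-0.23],"delta_rot":[0,0,0],"claw":1}]'|f
python3 -m crank '[{"xyz":[0.19,0,-0.21],"delta_rot":[0,0,0],"claw":1},{"xyz":[0.19,0,-0.21],"delta_rot":[0,0,0],"claw":1}]'|f
```

```text
tcp_pos: [0.5741, 0.3741, 0.0656] contact_force: [-1.4, 1.4, 2.3] gripper_width: 0.0134 
tcp_pos: [0.574, 0.3728, 0.0741] contact_force: [-2.0, 1.9, 0.3] gripper_width: 0.0137 
tcp_pos: [0.5739, 0.3705, 0.0826] contact_force: [-1.9, 1.8, 0.1] gripper_width: 0.013 
tcp_pos: [0.5736, 0.3675, 0.0905] contact_force: [-1.9, 0.3, -2.8] gripper_width: 0.0137 
tcp_pos: [0.5733, 0.3639, 0.098] contact_force: [-1.3, 0.8, -3.7] gripper_width: 0.0133 
tcp_pos: [0.573, 0.3595, 0.1056] contact_force: [-1.7, 0.6, -3.6] gripper_width: 0.0136 
tcp_pos: [0.5725, 0.3546, 0.1123] contact_force: [-1.1, -0.3, -4.1] gripper_width: 0.0136 
tcp_pos: [0.5721, 0.3491, 0.1188] contact_force: [-0.4, -1.4, -2.7] gripper_width: 0.0135
```

Resistance now begins at q≈0.7, with force jumping from 0.4 to 2.7–3.7 N. Closing fully.

```bash
f(){ grep -E 'tcp_pos|contact|width'|tr '\n' ' ';echo; }
python3 -m crank '[{"xyz":[0.1,0,-0.1],"delta_rot":[0,0,0],"claw":1},{"xyz":[0.21,0,-0.19],"delta_rot":[0,0,0],"claw":1},{"xyz":[0.32,0,-0.28],"delta_rot":[0,0,0],"claw":1},{"xyz":[0.43,0,-0.36],"delta_rot":[0,0,0],"claw":1},{"xyz":[0.43,0,-0.36],"delta_rot":[0,0,0],"claw":1}]'|f
python3 -m crank '[{"xyz":[0.12,0,-0.06],"delta_rot":[0,0,0],"claw":1},{"xyz":[0.2,0,-0.06],"delta_rot":[0,0,0],"claw":1},{"xyz":[0.2,0,-0.06],"delta_rot":[0,0,0],"claw":1}]'|f
python3 -c "
from h import *
s=r.get_state();print(w2b(s['tcp_pos']),s['tcp_pos'][2])"
```

```text
tcp_pos: [0.5712, 0.3366, 0.1297] contact_force: [-3.2, 2.1, -2.3] gripper_width: 0.013 
tcp_pos: [0.571, 0.3325, 0.1323] contact_force: [-5.8, 5.8, 2.4] gripper_width: 0.0136 
[0.00094788 0.15708237] 0.13234116985770333
```

```bash
python3 -m crank '[{"xyz":[0.1,0,0],"delta_rot":[0,0,0],"claw":1},{"xyz":[0.15,0,0],"delta_rot":[0,0,0],"claw":1},{"xyz":[0.15,0,0],"delta_rot":[0,0,0],"claw":1}]' | grep -E 'tcp|contact'
python3 -m crank '[{"xyz":[-0.05,0,0],"delta_rot":[0,0,0],"claw":0.5},{"xyz":[-0.05,0,0],"delta_rot":[0,0,0],"claw":0.4},{"xyz":[-0.05,0,-1],"delta_rot":[0,0,0],"claw":0.4},{"xyz":[-0.05,0,-3],"delta_rot":[0,0,0],"claw":0.4},{"xyz":[-0.05,0,-5],"delta_rot":[0,0,0],"claw":0.4},{"xyz":[2,0,-6],"delta_rot":[0,0,0],"claw":0.4},{"xyz":[4,0,-7],"delta_rot":[0,0,0],"claw":0.4},{"xyz":[4,0,-7],"delta_rot":[0,0,0],"claw":0.4}]' | grep -E 'tcp|time|contact'; python3 lev.py pics/s4.png| head -1 | sed 's/np.float64//g'
```

```text
tcp_pos: [0.5711, 0.3315, 0.1329]
contact_force: [-7.5, 15.4, 1.2]
time_s: 60.02
tcp_pos: [0.5617, 0.2034, 0.3447]
contact_force: [-0.1, 0.1, 0.2]
[((0.0), 46, 43), ((0.05), 45, 42), ((0.1), 46, 42), ((0.15), 45, 43), ((0.2), 45, 42), ((0.25), 46, 44), ((0.3), 47, 45), ((0.35), 46, 45), ((0.4), 46, 43), ((0.45), 46, 44), ((0.5), 46, 44), ((0.55), 46, 43), ((0.6), 46, 43), ((0.65), 46, 42), ((0.7), 47, 43), ((0.75), 54, 42), ((0.8), 55, 44), ((0.85), 54, 43), ((0.9), 75, 43), ((0.95), 77, 43), ((1.0), 95, 42), ((1.05), 97, 42), ((1.1), 101, 42), ((1.15), 113, 42), ((1.2), 121, 49), ((1.25), 134, 85), ((1.3), 134, 85), ((1.35), 140, 101), ((1.4), 137, 96), ((1.45), 120, 74)]
```

View pics/s4.png

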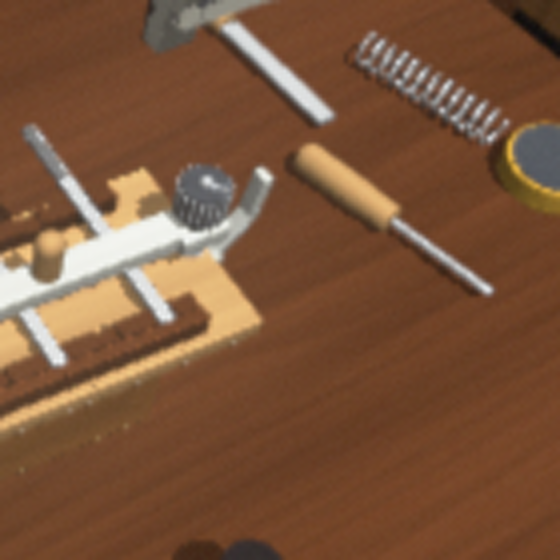

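The last view shows the lever upright at crop (258,190), the bar across both tines with its fork under the nut at (205,230), and both tines in their notches. The arm is clear, so I'm handing in.

```bash
python3 -c "
from plant import job
print(job.close_job())"
```

```text
the job is handed in; nothing more can be done
None
```

The job is handed in, and no verdict came back: both tines present are seated in order of length with the 190 mm one nearer the skewer, the bar is home, the lever met resistance at about halfway (0.7 rad), and I closed it until it hit its stop; the washer squeeze I could only infer from lever force.

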